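# Pack a two-tray kitting tote: knobs below, glass stopper on top

### The job

Pack this order into the grey kitting tote on the counter, working from the bottom up: first lay the empty deep tray (the one divided crosswise into two squarish bins) flat on the tote's floor, then stand one walnut drawer knob upright in each of its two bins. Next lay the empty shallow tray (the one divided lengthwise into two long bins) flat on top of the deep tray inside the tote, and last stand the green glass stopper on its head, plug up as it stands now, in either long bin of the shallow tray. Let go of everything and leave the corner guard, tape roll and small carton where they lie.

Things in the scene. Friction and masses are not known exactly. Their poses are not given: they have to be found in the camera images.
- tote: open grey plastic tote, fixed to the counter, outside 160 mm (its x) by 216 mm (its y) by 66 mm high (ribs and rim flange add up to 6 mm a side), walls 4 mm, inner floor 4 mm above the counter, inside 152 x 208 mm. Origin at the centre of its underside; x along the short side, y along the long side, z up.
- deep_tray_mid (a point): deep pale plastic tray, loose, 0.2 kg, 134 (its x) x 190 (y) x 34 mm high, floor and walls 3 mm. A full-height divider 10 mm thick, to pinch it by from above, runs along x through the middle; bins 128 (x) x 87 (y), centres 48.5 mm either way along y. Point: middle of the tray, 17 mm above its underside; z up. Fits the tote (y along the tote's y, either way round) with 9 mm to spare a side.
- shallow_tray_mid (a point): shallow pale plastic tray, loose, 0.17 kg, 134 (its x) x 190 (y) x 26 mm high, floor and walls 3 mm. A full-height divider 10 mm thick, to pinch it by from above, runs along y through the middle; bins 59 (x) x 184 (y), centres 34.5 mm either way along x. Point: middle of the tray, 13 mm above its underside; z up. In the tote it rests on the deep tray's rim, y along the tote's y, either way round.
- knob_a_mid (a point): walnut drawer knob standing on its foot, round, 28 mm high: foot 24 mm across, thin neck, mushroom head 34 mm across, widest from 15 to 22 mm above its underside. The point is on its axis, 14 mm above its underside; z up. The two knobs are alike, and either may go into either bin.
- knob_b_mid (a point): the other walnut drawer knob, the same as the first: 28 mm high, head 34 mm across, widest 15 to 22 mm above its underside; the point is on its axis, 14 mm above its underside; z up.
- stopper_mid (a point): green glass bottle stopper standing upside down on its flat round head, 36 mm high: head 38 mm across and 14 mm high below, plug 20 mm across sticking straight up from 15 to 36 mm. About 60 g. The point is on its axis, 18 mm above its underside; z up as it stands.
- corner_guard_mid (a point): bystander: white nylon pallet corner guard, a 58 x 58 mm plate with two upright walls, 44 mm high; the point is at its centre, 22 mm up.
- tape_roll_mid (a point): bystander: small roll of tan tape lying flat, 58 mm across, 19 mm high; the point is at its centre.
- small_carton_mid (a point): bystander: small plain cardboard carton 50 x 40 x 34 mm high; the point is at its centre.

How it is judged (in metres and radians):
On the way, in this order (a step that is already met when the one before it is completed fails the run):
1. the deep tray lies flat on the tote's floor (z of deep_tray_mid in the frame of tote between 0.016 and 0.027 m and horizontal distance between deep_tray_mid and tote below 0.02 m and angle between deep_tray_mid's own z axis and vertical below 0.08 rad and angle between the y axis of deep_tray_mid and the y axis of tote, either way round below 0.2 rad), for 0.2 s.
2. one knob stands upright in each bin of the deep tray, which is still in place (all of step 1 and ((y of knob_a_mid in the frame of deep_tray_mid between 0.012 and 0.09 m and x of knob_a_mid in the frame of deep_tray_mid between -0.062 and 0.062 m and z of knob_a_mid in the frame of deep_tray_mid between -0.006 and 0.006 m and angle between each of knob_a_mid, knob_b_mid's own z axis and vertical below 0.15 rad and y of knob_b_mid in the frame of deep_tray_mid between -0.09 and -0.012 m and x of knob_b_mid in the frame of deep_tray_mid between -0.062 and 0.062 m and z of knob_b_mid in the frame of deep_tray_mid between -0.006 and 0.006 m) or (y of knob_a_mid in the frame of deep_tray_mid between -0.09 and -0.012 m and x of knob_a_mid in the frame of deep_tray_mid between -0.062 and 0.062 m and z of knob_a_mid in the frame of deep_tray_mid between -0.006 and 0.006 m and angle between each of knob_a_mid, knob_b_mid's own z axis and vertical below 0.15 rad and y of knob_b_mid in the frame of deep_tray_mid between 0.012 and 0.09 m and x of knob_b_mid in the frame of deep_tray_mid between -0.062 and 0.062 m and z of knob_b_mid in the frame of deep_tray_mid between -0.006 and 0.006 m))), for 0.2 s.
3. the shallow tray lies flat on the deep tray in the tote (z of shallow_tray_mid in the frame of tote between 0.046 and 0.057 m and horizontal distance between shallow_tray_mid and tote below 0.02 m and angle between shallow_tray_mid's own z axis and vertical below 0.08 rad and angle between the y axis of shallow_tray_mid and the y axis of tote, either way round below 0.2 rad), for 0.2 s.
4. the stopper stands in a bin of the shallow tray (all of step 3 and x of stopper_mid in the frame of shallow_tray_mid between -0.062 and 0.062 m and y of stopper_mid in the frame of shallow_tray_mid between -0.09 and 0.09 m and z of stopper_mid in the frame of shallow_tray_mid between 0.002 and 0.014 m and angle between stopper_mid's own z axis and vertical below 0.15 rad), for 0.2 s.
At the end, for the whole second after the job is handed in: Both trays lie flat and level in the tote, deep one on its floor, shallow one on top (heights within 6 mm, centred within 20 mm, long sides within 0.2 rad of the tote's); one upright knob on the floor of each deep bin, the stopper plug up in a shallow bin (tilt under 0.15 rad); all at rest (all of step 2 and all of step 4 and linear speed of each of deep_tray, shallow_tray, knob_a, knob_b, stopper below 0.02 m/s); the robot touches nothing.
It fails at once if a bystander (corner guard, tape roll or small carton) is pushed more than 30 mm from where it lay (distance of any of corner_guard_mid, tape_roll_mid, small_carton_mid from where it was at the start of the episode above 0.03 m).
It also fails if it takes over 141 s, if anything falls off the work surface, if the arm or the gripper's body presses on something with over 40 N, if the wrist force passes 120 N, or if a joint passes its speed limit or range.

### The arm

A 6-joint arm with a two-finger parallel gripper is mounted at the origin on the work surface. World frame = base frame: x ahead of the robot, y to its left, z up, the work surface at z = 0. Lengths are in m, angles in degrees, forces in N, time in s.
With the tool pointing down it reaches from about 0.4 to 0.825 m from the base axis. Payload 7 kg.
Tool frame: the origin (TCP) lies on the front face of the gripper's body, between the roots of the fingers; the fingertips stand 66 mm ahead of it and the grasp point (between the pads) lies 47 mm ahead of it (nose_length is the distance from the TCP to the fingertips, in m); y points along the fingers, z is the direction in which the jaws open and shut, and the axes are right-handed (so a half turn about y gives the same grasp; the last joint's range is limited). The gripper opens to 88 mm and grips with 3 to 60 N. Pads are 19 mm wide; open, the fingers measure 130 mm over their backs; the gripper's body (78 mm by 193 mm) begins 47 mm behind the grasp point.
Start: joints at [-48.753, 20.546, 0.682, 0, -70.136, -16.507], TCP at [0.282, -0.613, 0.292] pointing down, gripper open.
Joint ranges: [-176.03, 176.03], [-82.01, 121.73], [-58.28, 71.71], [-173.87, 95.51], [-174.79, -0.11], [-173.66, 173.66]. Speed limits (degrees/s): [136.94, 136.94, 172.46, 180, 180, 180].

### API

Orientations are given as [roll, pitch, yaw] about the fixed x, y, z axes, in that order (R = Rz(yaw) Ry(pitch) Rx(roll)).
In Python, from plant import get_state, capture, close_job, nose_length gives the robot as it stands.
- The arm moves only by the tool apply_moves, never from a script. Its argument "rows" is a list of rows, each a list of 2 entries, a list of its own where there are three numbers: the shift along the tool's x, y, z in m, then the turn about the tool's y in degrees. In form: [[[tx, ty, tz], yaw], ...]. A call has 1 to 20 rows; each row is the pose to reach, as a shift and turn from the pose commanded when the call began, along the tool's axes at that moment; what a row does not reach only later rows make up. A row lasts 1/8 s, in which the tool goes at most 62.5 mm and 10.7 degrees, less where a joint would pass 70% of its speed; a pose out of reach is approached as far as the arm can. A call with a gripper value outside its range is refused whole. "gripper" is the opening, from 0 (shut) to 1 (fully open), set as the call begins (left out, the last holds). The fingers move at their own pace and stop on an object; "grip_force" is the grip in N (left out, the last holds). Time passes only in rows, so rows that repeat a pose let the fingers close. It gives the time, the measured TCP pose, the force and the opening at its end, in the units of the state.
- get_state(): the state, without advancing time (a new reading comes with each control period).
- capture(name): name is "scene" or "side" or "wrist"; returns a dict with "pixels" (420x560x3 uint8, blue, green, red), "z_map" (420x560 float32, m along the optical axis (not along the pixel's ray), 0 where there is no reading), "intrinsics" (3x3 intrinsics, pixels), "D" ([k1, k2, p1, p2, k3] as OpenCV has them; the pictures are not rectified), "rvec" (rotation vector, rad) and "tvec" (3), from world to camera coordinates, as OpenCV has them; the wrist camera has in their place "mount" (4x4, takes a point from camera to tool coordinates, whose origin is the TCP and whose axes are the tool frame's). Camera axes: x right, y down, z forward; pixel columns grow to the right and rows downward; lengths in m; the calibration is good to about 2 mm. A picture is of the moment at which its call begins: read the wrist's pose just before it.
- close_job(): hands the job in, once; it reports no verdict.
The state is a dict: "time_s": time; "joints": joint angles; "qd": joint speeds; "joint_torque": joint torques, N m; "tcp_pos": TCP position; "eef_rot": TCP orientation; "contact_force": force on the tool from outside, world axes, zero at the start; "moment": the same for the moment, N m; "gripper_width": finger opening in m.
Only numpy, scipy, OpenCV 4.12 (cv2) and the standard library are available. Lean on these libraries where they do the work, as an engineer would, in place of code of your own. Each camera call takes 0.05 s, during which the arm holds its last target.

## Working session

There is one attempt and no reset: what is moved stays moved. The work goes in short steps, Python scripts to look and compute and a tool call to move; the robot and the scene stay as the last step left them, time stands still between calls to the robot, and variables do not carry over. Pictures are saved under pics/ and viewed, and the job is handed in when it is done.

Besides the shell and the picture viewer there is one more tool, called after "Call:" as name([rows], argument=value, ...), one row to a line, values as JSON. apply_moves: Moves the arm, as the interface text tells. Its arguments: {"type":"object","properties":{"rows":{"type":"array"},"gripper":{"type":"number"},"grip_force":{"type":"number"}},"required":["rows"]}

```bash
mkdir -p pics; ls; python3 - <<'E'
from plant import *
import cv2, numpy as np
print(get_state()); 
try: print(nose_length)
except Exception as e: print(e)
for n in ["scene","side","wrist"]:
    c=capture(n); cv2.imwrite(f"pics/{n}0.png",c["pixels"]); np.save(f"pics/{n}0.npy",c,allow_pickle=True)
    print(n,c["intrinsics"],c["D"],c.get("rvec"),c.get("tvec"),c.get("mount"))
E
```

```text
pics
{'time_s': 0.0, 'joints': array([-4.87532918e+01,  2.05915713e+01,  6.35849599e-01, -1.97517930e-02,
       -7.01326016e+01, -1.65092534e+01]), 'qd': array([-0.04397685, -0.08319151, -0.03875637,  0.08871251,  0.02549272,
       -0.00485796]), 'joint_torque': array([ 2.57802158e-04, -5.82718098e+01,  2.93056977e+01,  6.99683100e+00,
        6.87731575e-03, -1.87558030e-04]), 'tcp_pos': array([ 0.2823325 , -0.61273562,  0.29123796]), 'eef_rot': array([-8.99100411e+01,  7.29869095e-03,  2.47307337e+01]), 'contact_force': array([-0.54731121, -0.1942151 , -0.68758914]), 'moment': array([-0.0144745 ,  0.04331347, -0.05585962]), 'gripper_width': 0.08750264870572746}
0.0656
scene [[525.41542599   0.         286.95798258]
 [  0.         525.41542599 208.45408793]
 [  0.           0.           1.        ]] [-0.01506594  0.          0.          0.          0.        ] [ 1.53992364  1.81331726 -0.90992911] [ 0.06666782 -0.26743428  1.81019211] None
side [[452.67564805   0.         279.65991862]
 [  0.         452.67564805 207.63590541]
 [  0.           0.           1.        ]] [-0.01734186  0.          0.          0.          0.        ] [ 0.74104925 -2.46098596  1.24257884] [0.41011225 0.20092666 0.71267745] None
wrist [[302.13541002   0.         283.76283458]
 [  0.         302.13541002 211.37296214]
 [  0.           0.           1.        ]] [-0.03776504  0.          0.          0.          0.        ] None None [[ 6.08681155e-04  9.50856161e-01  3.09632346e-01 -8.60715971e-02]
 [ 1.13221547e-03 -3.09632861e-01  9.50855515e-01 -9.31852974e-02]
 [ 9.99999174e-01 -2.28197300e-04 -1.26504174e-03  3.90277762e-04]
 [ 0.00000000e+00  0.00000000e+00  0.00000000e+00  1.00000000e+00]]
```

View pics/scene0.png

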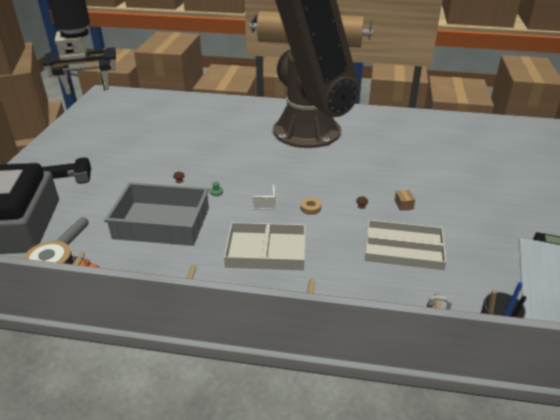

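View pics/side0.png

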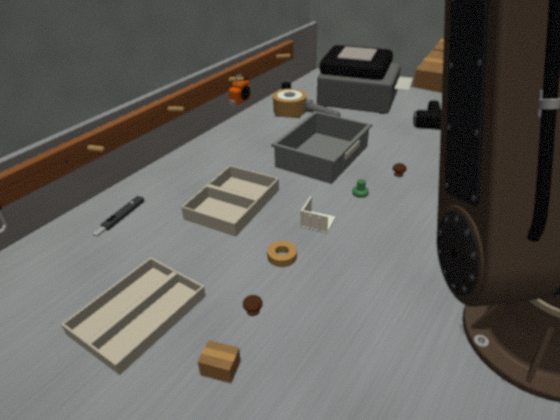

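View pics/wrist0.png

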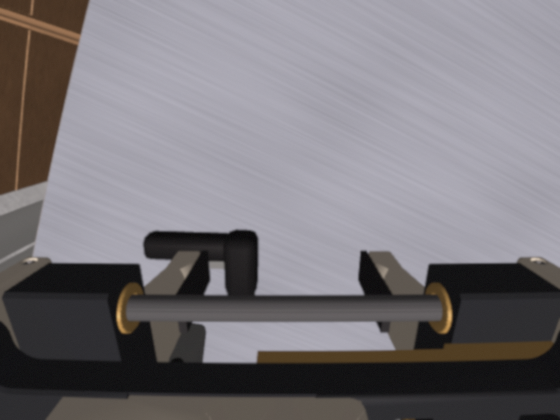

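```bash
cat > h.py <<'E'
from plant import *
import cv2, numpy as np
from scipy.spatial.transform import Rotation as R
def cam(name):
    if name=="wrist":
        s=get_state(); c=capture(name)
        T=np.eye(4); T[:3,:3]=R.from_euler('xyz',s["eef_rot"],degrees=True).as_matrix(); T[:3,3]=s["tcp_pos"]
        W=T@c["mount"]
    else:
        c=capture(name); M=np.eye(4); M[:3,:3]=cv2.Rodrigues(np.array(c["rvec"]))[0]; M[:3,3]=np.ravel(c["tvec"]); W=np.linalg.inv(M)
    c["W"]=W; return c
def rays(c,uv):
    n=cv2.undistortPoints(np.array(uv,float).reshape(-1,1,2),c["intrinsics"],np.array(c["D"]))[:,0]
    return np.c_[n,np.ones(len(n))]
def onplane(c,uv,z):
    d=rays(c,uv)@c["W"][:3,:3].T; o=c["W"][:3,3]
    return o+d*((z-o[2])/d[:,2])[:,None]
def xyz(c):
    v,u=np.mgrid[:420,:560]; d=rays(c,np.c_[u.ravel(),v.ravel()])*c["z_map"].ravel()[:,None]
    P=d@c["W"][:3,:3].T+c["W"][:3,3]; P[c["z_map"].ravel()==0]=np.nan
    return P.reshape(420,560,3)
def proj(c,P):
    M=np.linalg.inv(c["W"]); return cv2.projectPoints(np.array(P,float).reshape(-1,3),cv2.Rodrigues(M[:3,:3])[0],M[:3,3],c["intrinsics"],np.array(c["D"]))[0][:,0]
def rect(xy):
    r=cv2.minAreaRect(xy.astype(np.float32)); b=cv2.boxPoints(r); 
    e=b[1]-b[0]; f=b[2]-b[1]
    l=e if np.hypot(*e)>np.hypot(*f) else f
    return r[0],sorted(r[1]),np.degrees(np.arctan2(l[1],l[0]))%180
E
python3 - <<'E'
from h import *
for n in ["side","scene"]:
    c=cam(n); P=xyz(c); print(n,"cam pos",c["W"][:3,3])
    hsv=cv2.cvtColor(c["pixels"],cv2.COLOR_BGR2HSV)
    pts=dict(side=dict(tote=(320,150),deep=(232,208),sh=(135,320),ka=(399,167),kb=(252,302),st=(361,188),guard=(318,220),tape=(282,251),carton=(220,362),table=(340,320)),
      scene=dict(tote=(160,225),deep=(245,250),sh=(405,243),ka=(179,175),kb=(362,201),st=(216,190),guard=(265,203),tape=(302,207),carton=(405,200),table=(330,180)))[n]
    for k,(u,v) in pts.items(): print(k,P[v,u].round(4),hsv[v,u])
E
```

```text
side cam pos [0.07098085 0.60204857 0.59073849]
tote [ 0.5896 -0.3291  0.0057] [ 30   7 115]
deep [ 0.6251 -0.0023  0.0024] [ 17  37 184]
sh [0.5607 0.3331 0.0032] [ 21  43 177]
ka [ 0.3679 -0.3197  0.0286] [ 10 154  76]
kb [0.4067 0.2115 0.0274] [ 13 166  72]
st [ 0.4078 -0.1978  0.0227] [63 96 72]
guard [ 0.4246 -0.0343  0.031 ] [ 19  37 117]
tape [0.4513 0.0573 0.0031] [ 19 105  95]
carton [0.3725 0.3323 0.0344] [ 16 128 140]
table [ 0.2775  0.1441 -0.0008] [ 90   2 137]
scene cam pos [1.60435522 0.18925092 0.86196842]
tote [ 0.6566 -0.2766  0.0624] [60  6 82]
deep [ 0.6463 -0.0683  0.0025] [ 25  28 197]
sh [0.5736 0.3222 0.0188] [ 27  25 111]
ka [ 0.3832 -0.3242  0.0287] [ 11 123  83]
kb [0.4204 0.2083 0.0251] [ 11 123  83]
st [ 0.4245 -0.2025  0.0175] [ 66  88 107]
guard [ 0.4692 -0.0521  0.022 ] [ 25  23 132]
tape [0.462  0.0487 0.0155] [ 18 108 132]
carton [0.4051 0.3236 0.0313] [ 17 105 146]
table [0.2993 0.1101 0.0041] [ 84   8 156]
```

```bash
python3 - <<'E'
from h import *
reg=dict(tote=(0.48,0.80,-0.5,-0.15),deep=(0.5,0.8,-0.14,0.14),sh=(0.48,0.8,0.17,0.5),ka=(.3,.44,-.38,-.27),st=(.35,.47,-.26,-.15),kb=(.36,.46,.17,.25),guard=(.40,.52,-.1,.0),tape=(.38,.52,0.01,.12),carton=(.34,.46,.27,.4))
cs={n:cam(n) for n in ["side","scene"]}
for n,c in cs.items():
    P=xyz(c)
    for k,(a,b,d,e) in reg.items():
        h={'tote':(.045,.09),'deep':(.024,.05),'sh':(.018,.04)}.get(k,(.008,.06))
        m=(P[...,0]>a)&(P[...,0]<b)&(P[...,1]>d)&(P[...,1]<e)&(P[...,2]>h[0])&(P[...,2]<h[1])
        m=cv2.morphologyEx(m.astype(np.uint8),cv2.MORPH_OPEN,np.ones((2,2)))
        nl,L,S,_=cv2.connectedComponentsWithStats(m)
        if nl>1: 
            i=1+np.argmax(S[1:,4]); mm=L==i if k not in('tote','deep','sh') else m>0
        Q=P[mm]; r=rect(Q[:,:2]); print(n,k,mm.sum(),np.round(r[0],4),np.round(r[1],4),round(r[2],2),"zmax",np.percentile(Q[:,2],98).round(4))
E
```

```text
side tote 1908 [ 0.6072 -0.3392] [0.2747 0.3471] 110.77 zmax nan
side deep 1223 [ 0.6369 -0.037 ] [0.1354 0.2352] 96.6 zmax nan
side sh 2249 [nan nan] [0. 0.] nan zmax nan
side ka 121 [ 0.3718 -0.3457] [0.0293 0.0654] 102.03 zmax 0.029
side st 191 [ 0.4095 -0.2223] [0.0313 0.0758] 87.12 zmax nan
side kb 284 [0.4054 0.2035] [0.0263 0.0441] 73.38 zmax nan
side guard 498 [ 0.4519 -0.0867] [0.0547 0.1244] 109.89 zmax nan
side tape 545 [0.4408 0.0696] [0.0562 0.0573] 36.39 zmax nan
side carton 1236 [0.3892 0.3195] [0.048  0.0629] 117.03 zmax nan
scene tote 1951 [ 0.6391 -0.316 ] [0.2088 0.4744] 142.19 zmax nan
scene deep 781 [ 0.6197 -0.0186] [0.1765 0.1895] 96.64 zmax nan
scene sh 886 [0.5583 0.3264] [0.1645 0.1978] 89.49 zmax nan
scene ka 75 [ 0.3714 -0.3262] [0.03  0.037] 26.02 zmax nan
scene st 124 [ 0.4018 -0.2018] [0.0325 0.0674] 168.29 zmax 0.0367
scene kb 93 [0.4006 0.2108] [0.0299 0.0577] 175.53 zmax nan
scene guard 262 [ 0.4161 -0.0651] [0.0526 0.1218] 9.28 zmax nan
scene tape 243 [0.4482 0.0723] [0.0545 0.0561] 97.85 zmax nan
scene carton 307 [0.3627 0.3269] [0.0627 0.0991] 14.99 zmax nan
```

```bash
python3 - <<'E'
from h import *
for n,x0,y0,x1,y1 in [("side",40,110,420,390),("scene",100,160,460,280)]:
    c=cam(n); im=c["pixels"][y0:y1,x0:x1]; f=800/(x1-x0)if n=="scene" else 2; f=min(f,600/(y1-y0))
    cv2.imwrite(f"pics/{n}_z.png",cv2.resize(im,None,fx=f,fy=f,interpolation=cv2.INTER_CUBIC))
E
```

```text
(no output)
```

View pics/side_z.png

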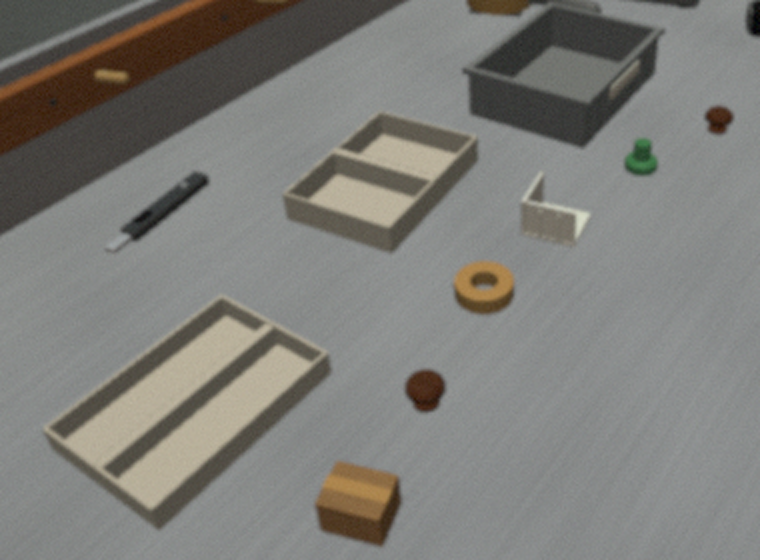

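View pics/scene_z.png

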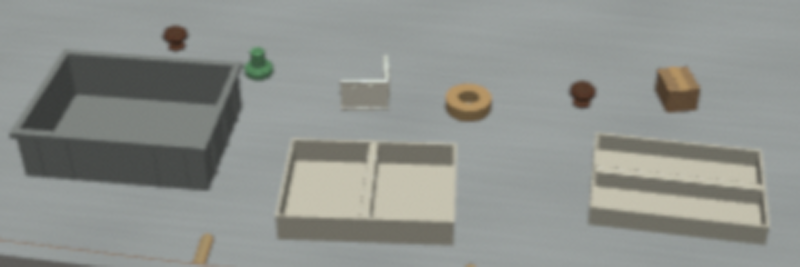

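```bash
python3 - <<'E'
from h import *
S=cam("side");C=cam("scene")
sp=lambda L:[(x/2+40-.25,y/2+110-.25) for x,y in L]
cp=lambda L:[(x/2.2222+100-.28,y/2.2222+160-.28) for x,y in L]
d=dict(deep=(.034,[(380,114),(477,137),(391,230),(286,196)],[(290,139),(457,144),(455,222),(279,217)]),
 sh=(.026,[(222,297),(328,353),(158,512),(47,430)],[(597,134),(762,152),(768,228),(590,209)]),
 tote=(.066,[(551,8),(662,31),(583,125),(467,70)],[(67,52),(240,65),(214,151),(13,133)]))
for k,(z,a,b) in d.items():
    for n,c,L in(("side",S,sp(a)),("scene",C,cp(b))):
        Q=onplane(c,L,z)[:,:2]; r=rect(Q); print(k,n,np.round(Q.mean(0),4),np.round(r[0],4),np.round(r[1],3),round(r[2],2))
hs={}
for n,c in(("side",S),("scene",C)):
    hsv=cv2.cvtColor(c["pixels"],cv2.COLOR_BGR2HSV)
    for k,(u,v),lo,hi,z in [("ka",(399,168) if n=="side" else (179,176),(0,90,15),(20,255,140),.0185),("kb",(252,301)if n=="side" else (362,202),(0,90,15),(20,255,140),.0185),("st",(361,188)if n=="side" else (216,189),(45,60,20),(85,255,255),.014)]:
        m=cv2.inRange(hsv,lo,hi); W=np.zeros_like(m); W[v-16:v+17,u-16:u+17]=1; m*=W
        ys,xs=np.nonzero(m); Q=onplane(c,np.c_[xs,ys],z)
        print(k,n,m.sum()//255,(xs.min(),xs.max(),ys.min(),ys.max()),onplane(c,[(xs.mean(),ys.mean())],z)[0].round(4))
E
```

```text
deep side [ 0.6308 -0.0149] [ 0.6312 -0.0147] [0.131 0.19 ] 97.53
deep scene [ 0.6373 -0.0155] [ 0.6378 -0.0169] [0.134 0.192] 96.72
sh side [0.5641 0.3207] [0.5633 0.3207] [0.135 0.187] 89.86
sh scene [0.572  0.3214] [0.5728 0.3216] [0.134 0.189] 89.17
tote side [ 0.5629 -0.2942] [ 0.5643 -0.2809] [0.177 0.261] 94.97
tote scene [ 0.5772 -0.3057] [ 0.5771 -0.3024] [0.166 0.23 ] 91.75
ka side 106 (np.int64(394), np.int64(405), np.int64(164), np.int64(175)) [ 0.3692 -0.3263  0.0185]
kb side 259 (np.int64(244), np.int64(260), np.int64(296), np.int64(314)) [0.4084 0.2094 0.0185]
st side 187 (np.int64(353), np.int64(367), np.int64(179), np.int64(196)) [ 0.4126 -0.2058  0.014 ]
ka scene 57 (np.int64(175), np.int64(182), np.int64(173), np.int64(181)) [ 0.3766 -0.3291  0.0185]
kb scene 72 (np.int64(358), np.int64(366), np.int64(197), np.int64(207)) [0.4157 0.2079 0.0185]
st scene 107 (np.int64(210), np.int64(221), np.int64(182), np.int64(194)) [ 0.4144 -0.2063  0.014 ]
```

```bash
cat >> h.py <<'E'
def go(x,y,z,psi,s=None):
    s=s or get_state(); M=R.from_euler('xyz',s["eef_rot"],degrees=True).as_matrix()
    d=M.T@(np.array([x,y,z])-s["tcp_pos"]); t=s["eef_rot"][2]-psi
    t=(t+180)%360-180
    print("go",d.round(4),"turn",round(t,2),"len",np.linalg.norm(d).round(3)); 
E
python3 -c "
from h import *
go(.62,-.016,.29,7)"
```

```text
go [0.5564 0.0022 0.401 ] turn 17.74 len 0.686
```

Call:
apply_moves([
  [[0.1, 0, 0.07], 4],
  [[0.2, 0, 0.14], 8],
  [[0.557, 0.001, 0.401], 17.7],
  [[0.557, 0.001, 0.401], 17.7],
  [[0.557, 0.001, 0.401], 17.7],
  [[0.557, 0.001, 0.401], 17.7],
  [[0.557, 0.001, 0.401], 17.7],
  [[0.557, 0.001, 0.401], 17.7],
  [[0.557, 0.001, 0.401], 17.7],
  [[0.557, 0.001, 0.401], 17.7],
  [[0.557, 0.001, 0.401], 17.7],
  [[0.557, 0.001, 0.401], 17.7],
  [[0.557, 0.001, 0.401], 17.7],
  [[0.557, 0.001, 0.401], 17.7],
  [[0.557, 0.001, 0.401], 17.7],
])

```text
time_s: 2.42
tcp_pos: [0.6202, -0.0168, 0.2915]
eef_rot: [-90.0, -0.0, 7.0]
contact_force: [-0.9, 0.8, -0.1]
gripper_width: 0.0879
```

```bash
python3 - <<'E'
from h import *
s=get_state(); print(s["tcp_pos"],s["eef_rot"],s["joints"])
c=cam("wrist"); cv2.imwrite("pics/w1.png",c["pixels"]); np.save("pics/w1.npy",c,allow_pickle=True)
E
```

```text
[ 0.62017125 -0.01677433  0.29154691] [-8.99955457e+01 -2.86052877e-02  6.96314523e+00] [ 1.64592152e+01  1.54630827e+01 -6.66615947e+00  3.52078103e-04
 -6.78418097e+01 -9.94962016e+01]
```

View pics/w1.png

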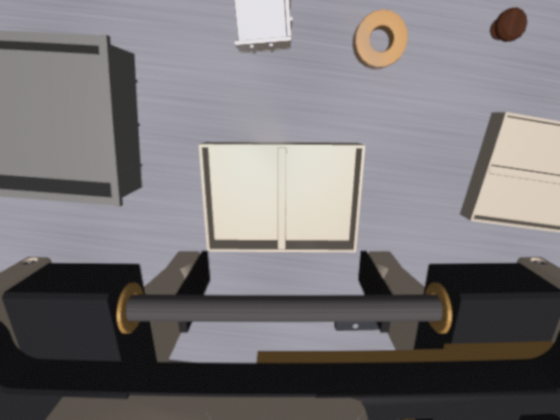

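```bash
cat >> h.py <<'E'
def pale(c,box,z):
    x0,y0,x1,y1=box; hsv=cv2.cvtColor(c["pixels"],cv2.COLOR_BGR2HSV)
    m=cv2.inRange(hsv,(12,22,60),(40,120,255)); W=np.zeros_like(m); W[y0:y1,x0:x1]=1; m*=W
    cs=cv2.findContours(m,cv2.RETR_EXTERNAL,cv2.CHAIN_APPROX_NONE)[0]; k=cv2.convexHull(np.vstack(max(cs,key=cv2.contourArea)[None]))
    ap=cv2.approxPolyDP(k,0.02*cv2.arcLength(k,True),True)[:,0]
    return ap,onplane(c,ap,z),m
E
python3 - <<'E'
from h import *
c=np.load("pics/w1.npy",allow_pickle=True).item()
ap,Q,m=pale(c,(180,125,385,262),.034)
print(ap.tolist(),Q.round(4),rect(Q[:,:2]),Q.mean(0))
# divider edges
P=xyz(c)
hsv=cv2.cvtColor(c["pixels"],cv2.COLOR_BGR2HSV)
print(hsv[200,195:215].tolist(), c["pixels"][200,265:300].sum(1).tolist())
print("tape/guard/tab z",P[100,200],P[200,230],P[200,282])
dv=onplane(c,[(276,200),(286,200),(281,160),(281,240)],.034);print(dv)
cv2.imwrite("pics/m1.png",m)
E
```

```text
[[363, 145], [354, 251], [207, 250], [201, 144]] [[ 0.5582  0.0664  0.034 ]
 [ 0.6905  0.0817  0.034 ]
 [ 0.7119 -0.1051  0.034 ]
 [ 0.5794 -0.1176  0.034 ]] ((0.6350799798965454, -0.01932176947593689), [0.13317084312438965, 0.18799765408039093], np.float32(96.58214)) [ 0.63497097 -0.01865373  0.034     ]
[[126, 15, 167], [123, 14, 167], [126, 15, 167], [126, 15, 167], [127, 14, 166], [127, 14, 166], [129, 11, 168], [175, 8, 182], [15, 20, 205], [17, 28, 211], [18, 31, 181], [17, 35, 132], [15, 37, 96], [18, 36, 85], [15, 35, 88], [17, 34, 106], [19, 32, 150], [18, 30, 197], [20, 28, 222], [20, 25, 228]] [665, 664, 662, 662, 664, 662, 662, 662, 662, 660, 659, 641, 610, 616, 643, 651, 652, 653, 652, 635, 616, 630, 650, 656, 658, 657, 658, 657, 657, 658, 657, 658, 656, 659, 656]
tape/guard/tab z [ 0.53154807 -0.12930894  0.00186146] [ 0.6510154  -0.08460062  0.00426349] [ 0.63402053 -0.01778677  0.03510001]
[[ 0.63520885 -0.02494213  0.034     ]
 [ 0.63374933 -0.0129673   0.034     ]
 [ 0.58666288 -0.02463052  0.034     ]
 [ 0.6865083  -0.01278297  0.034     ]]
```

```bash
python3 -c "
from h import *
go(.55,-.30,.34,4)"
```

```text
go [-0.104  -0.0486 -0.2727] turn 2.96 len 0.296
```

Call:
apply_moves([
  [[-0.104, -0.049, -0.273], 3],
  [[-0.104, -0.049, -0.273], 3],
  [[-0.104, -0.049, -0.273], 3],
  [[-0.104, -0.049, -0.273], 3],
  [[-0.104, -0.049, -0.273], 3],
  [[-0.104, -0.049, -0.273], 3],
  [[-0.104, -0.049, -0.273], 3],
  [[-0.104, -0.049, -0.273], 3],
])

```text
time_s: 3.48
tcp_pos: [0.5509, -0.2986, 0.34]
eef_rot: [-90.0, 0.0, 4.1]
contact_force: [-0.4, -0.4, 0.5]
gripper_width: 0.0878
```

```bash
python3 - <<'E'
from h import *
s=get_state(); print(s["tcp_pos"],s["eef_rot"],s["joints"])
c=cam("wrist"); cv2.imwrite("pics/w2.png",c["pixels"]); np.save("pics/w2.npy",c,allow_pickle=True)
E
```

```text
[ 0.55087984 -0.29864689  0.34003506] [-8.99892756e+01  7.72081260e-03  4.09067994e+00] [-1.06443148e+01  1.45577898e+01 -1.54454192e+00 -8.75081921e-03
 -7.39078631e+01 -7.52625797e+01]
```

View pics/w2.png

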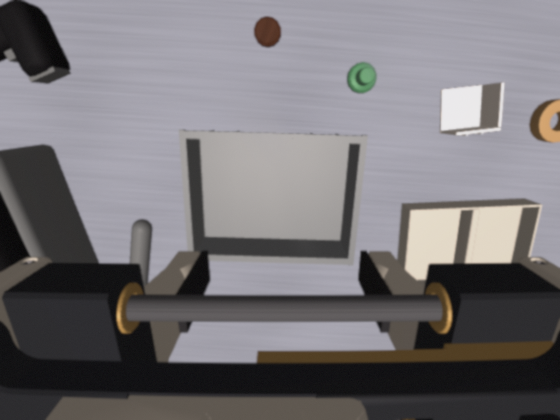

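```bash
python3 - <<'E'
from h import *
c=np.load("pics/w2.npy",allow_pickle=True).item()
cv2.imwrite("pics/w2z.png",cv2.resize(c["pixels"][120:280,170:380],None,fx=3.75,fy=3.75,interpolation=cv2.INTER_CUBIC))
E
```

```text
(no output)
```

View pics/w2z.png

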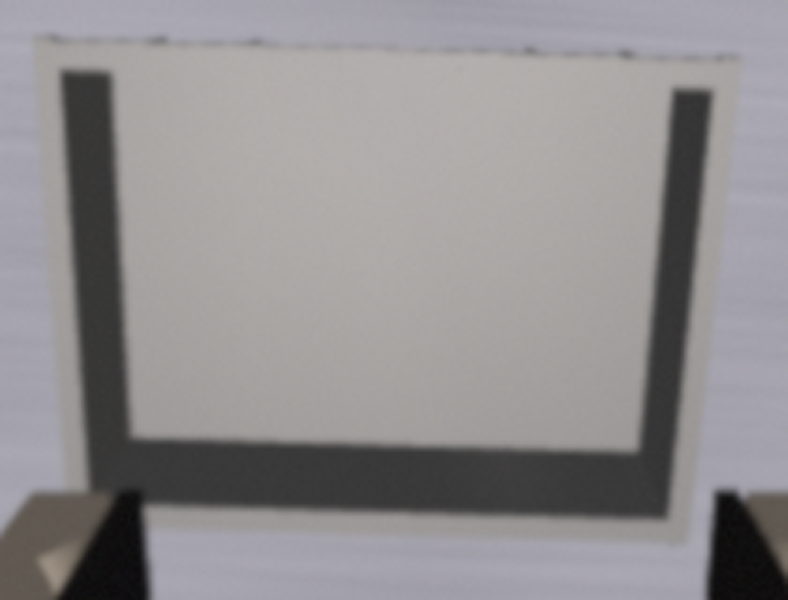

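```bash
python3 - <<'E'
from h import *
c=np.load("pics/w2.npy",allow_pickle=True).item()
f=lambda L:[(x/3.75+170-.37,y/3.75+120-.37) for x,y in L]
for z,L in((.066,[(61,70),(713,90),(670,518),(90,500)]),(.066,[(35,38),(741,58),(685,543),(70,522)]),(.004,[(130,438),(638,453)])):
    Q=onplane(c,f(L),z); print(Q.round(4).tolist(),Q.mean(0).round(4)); 
    if len(L)>2: print(rect(Q[:,:2]))
    else: e=Q[1]-Q[0]; print(np.hypot(*e[:2]),np.degrees(np.arctan2(e[1],e[0])))
P=xyz(c);print(P[180,270],P[133,270],P[262,270])
E
```

```text
[[0.5013, -0.4198, 0.066], [0.493, -0.2123, 0.066], [0.6439, -0.2054, 0.066], [0.6518, -0.4136, 0.066]] [ 0.5725 -0.3128  0.066 ]
((0.572624683380127, -0.3125893473625183), [0.1510765552520752, 0.2084798961877823], np.float32(92.30116))
[[0.4919, -0.4278, 0.066], [0.4824, -0.2048, 0.066], [0.6535, -0.1986, 0.066], [0.6611, -0.4211, 0.066]] [ 0.5723 -0.3131  0.066 ]
((0.5720791816711426, -0.31320124864578247), [0.17120595276355743, 0.22316423058509827], np.float32(92.10369))
[[0.6538, -0.4148, 0.004], [0.6456, -0.2059, 0.004]] [ 0.6497 -0.3104  0.004 ]
0.20906512477913677 92.26994047643458
[ 0.55821105 -0.31874258  0.00502157] [ 0.48837609 -0.31996844  0.06701708] [ 0.65770788 -0.31038726  0.06597424]
```

```bash
python3 -c "
from h import *
go(.635,-.019,.13,6.8);go(.635,-.019,.071,6.8)"
```

```text
go [0.1039 0.2101 0.2727] turn -2.69 len 0.36
go [0.1039 0.2691 0.2727] turn -2.69 len 0.397
```

Call:
apply_moves([
  [[0.104, 0.15, 0.273], -2.7],
  [[0.104, 0.15, 0.273], -2.7],
  [[0.104, 0.15, 0.273], -2.7],
  [[0.104, 0.15, 0.273], -2.7],
  [[0.104, 0.15, 0.273], -2.7],
  [[0.104, 0.21, 0.273], -2.7],
  [[0.104, 0.21, 0.273], -2.7],
  [[0.104, 0.21, 0.273], -2.7],
  [[0.104, 0.23, 0.273], -2.7],
  [[0.104, 0.23, 0.273], -2.7],
])

```text
time_s: 4.78
tcp_pos: [0.6356, -0.0204, 0.1115]
eef_rot: [-90.0, -0.1, 6.7]
contact_force: [-0.6, -0.1, -0.0]
gripper_width: 0.0874
```

```bash
python3 - <<'E'
from h import *
go(.635,-.019,.0705,6.8)
c=cam("wrist"); cv2.imwrite("pics/w3.png",c["pixels"])
E
```

```text
go [-0.0004  0.041   0.0014] turn -0.1 len 0.041
```

View pics/w3.png

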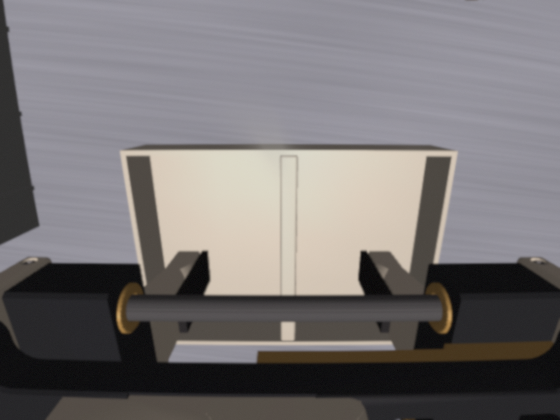

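Call:
apply_moves([
  [[0, 0.02, 0.001], 0],
  [[0, 0.036, 0.001], 0],
  [[0, 0.041, 0.001], 0],
  [[0, 0.041, 0.001], 0],
])

```text
time_s: 5.32
tcp_pos: [0.6355, -0.0189, 0.0696]
eef_rot: [-90.0, -0.0, 6.7]
contact_force: [0.3, -0.7, 0.1]
gripper_width: 0.0879
```

Call:
apply_moves([
  [[0, 0, 0], 0],
  [[0, 0, 0], 0],
  [[0, 0, 0], 0],
  [[0, 0, 0], 0],
  [[0, 0, 0], 0],
  [[0, 0, 0], 0],
], gripper=0, grip_force=35)

```text
time_s: 6.08
tcp_pos: [0.6352, -0.0188, 0.0692]
eef_rot: [-90.0, -0.0, 6.7]
contact_force: [-0.3, 0.5, 0.1]
gripper_width: 0.0332
```

Still closing.

Call:
apply_moves([
  [[0, 0, 0], 0],
  [[0, 0, 0], 0],
  [[0, 0, 0], 0],
  [[0, 0, 0], 0],
  [[0, 0, 0], 0],
])

```text
time_s: 6.7
tcp_pos: [0.6351, -0.0187, 0.0691]
eef_rot: [-90.0, 0.0, 6.7]
contact_force: [-0.2, 0.2, 0.2]
gripper_width: 0.0096
```

Call:
apply_moves([
  [[0, -0.02, 0], 0],
  [[0, -0.05, 0], 0],
  [[0, -0.08, 0], 0],
  [[0, -0.1, 0], 0],
  [[0, -0.1, 0], 0],
])

```text
time_s: 7.32
tcp_pos: [0.6358, -0.0187, 0.1705]
eef_rot: [-90.0, -0.2, 6.7]
contact_force: [-0.5, -0.2, -3.2]
gripper_width: 0.0098
```

```bash
python3 - <<'E'
from h import *
go(.5725,-.313,.17,2.2);
c=cam("wrist"); cv2.imwrite("pics/w4.png",c["pixels"])
E
```

```text
go [-9.740e-02  1.000e-04 -2.849e-01] turn 4.54 len 0.301
```

View pics/w4.png

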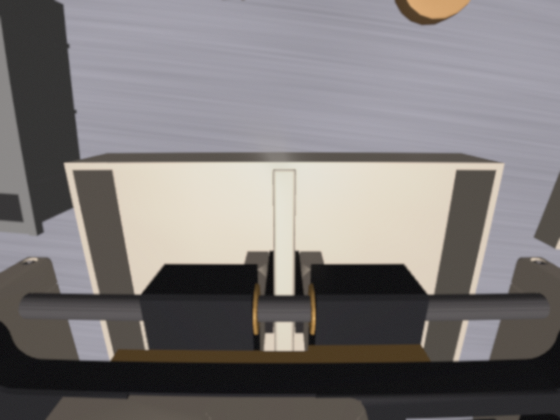

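```bash
python3 - <<'E'
from h import *
c=cam("wrist"); s=get_state(); ap=onplane(c,[(68,163),(500,163)],s["tcp_pos"][2]-.035)
M=R.from_euler('xyz',s["eef_rot"],degrees=True).as_matrix(); q=(ap-s["tcp_pos"])@M; print(q)
E
```

```text
[[-0.06573286  0.03504484 -0.09424403]
 [-0.06567645  0.03510402  0.0939506 ]]
```

Call:
apply_moves([
  [[-0.015, 0, -0.04], 1],
  [[-0.032, 0, -0.095], 2],
  [[-0.048, 0, -0.142], 3],
  [[-0.065, 0, -0.19], 4],
  [[-0.081, 0, -0.237], 4.5],
  [[-0.092, 0, -0.27], 4.5],
  [[-0.0975, 0, -0.285], 4.5],
  [[-0.0985, 0, -0.285], 4.5],
  [[-0.0985, 0, -0.285], 4.5],
])

```text
time_s: 8.55
tcp_pos: [0.5707, -0.3126, 0.1685]
eef_rot: [-90.0, 0.1, 2.3]
contact_force: [0.7, 0.4, -2.2]
gripper_width: 0.0098
```

```bash
python3 - <<'E'
from h import *
go(.571,-.313,.076,2.2);
c=cam("wrist"); cv2.imwrite("pics/w5.png",c["pixels"])
c=cam("side"); cv2.imwrite("pics/s5.png",c["pixels"])
E
```

```text
go [ 0.0004  0.0925 -0.0005] turn 0.06 len 0.093
```

View pics/w5.png

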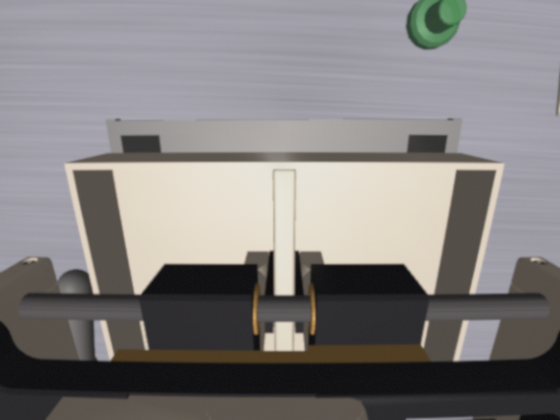

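View pics/s5.png

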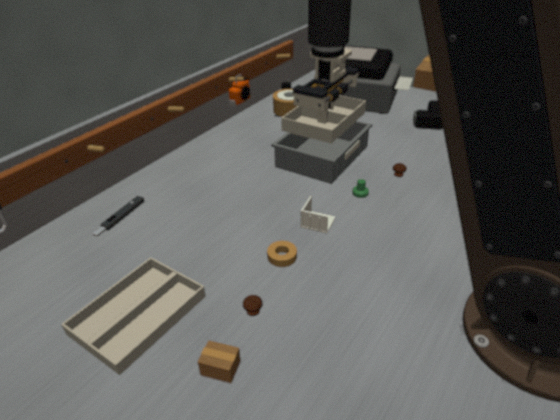

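Call:
apply_moves([
  [[0, 0.02, 0], 0],
  [[0, 0.04, 0], 0],
  [[0, 0.055, 0], 0],
  [[0, 0.068, 0], 0],
  [[0, 0.078, 0], 0],
  [[0, 0.085, 0], 0],
  [[0, 0.09, 0], 0],
  [[0, 0.093, 0], 0],
  [[0, 0.094, 0], 0],
  [[0, 0.094, 0], 0],
])

```text
time_s: 9.9
tcp_pos: [0.5709, -0.3134, 0.0754]
eef_rot: [-90.0, -0.0, 2.2]
contact_force: [-0.2, 0.8, -1.7]
gripper_width: 0.0097
```

Call:
apply_moves([
  [[0, 0.001, 0], 0],
  [[0, 0.002, 0], 0],
  [[0, 0.002, 0], 0],
])

```text
time_s: 10.28
tcp_pos: [0.5708, -0.3134, 0.0732]
eef_rot: [-90.0, -0.0, 2.2]
contact_force: [0.2, 0.0, -1.9]
gripper_width: 0.0097
```

Call:
apply_moves([
  [[0, 0, 0], 0],
  [[0, 0, 0], 0],
  [[0, 0, 0], 0],
  [[0, -0.001, 0], 0],
  [[0, -0.002, 0], 0],
  [[0, -0.002, 0], 0],
], gripper=0.5)

```text
time_s: 11.02
tcp_pos: [0.5709, -0.3134, 0.0753]
eef_rot: [-90.0, -0.0, 2.2]
contact_force: [-0.2, 0.2, 0.3]
gripper_width: 0.0436
```

Call:
apply_moves([
  [[0, -0.03, 0], 0],
  [[0, -0.08, 0], 0],
  [[-0.04, -0.14, 0], 0],
  [[-0.06, -0.2, 0], 0],
  [[-0.06, -0.22, 0], 0],
  [[-0.06, -0.22, 0], 0],
], gripper=0.8)

```text
time_s: 11.78
tcp_pos: [0.5114, -0.3162, 0.2987]
eef_rot: [-90.1, -0.3, 2.2]
contact_force: [-0.4, -0.4, -1.2]
gripper_width: 0.0701
```

```bash
python3 - <<'E'
from h import *
c=cam("wrist"); cv2.imwrite("pics/w6.png",c["pixels"]); np.save("pics/w6.npy",c,allow_pickle=True)
E
```

```text
(no output)
```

View pics/w6.png

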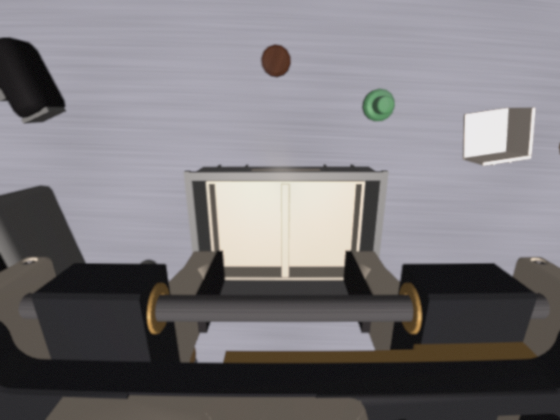

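```bash
cat >> h.py <<'E'
def blob(c,box,lo,hi,z):
    x0,y0,x1,y1=box; hsv=cv2.cvtColor(c["pixels"],cv2.COLOR_BGR2HSV); m=cv2.inRange(hsv,lo,hi); W=np.zeros_like(m); W[y0:y1,x0:x1]=1; m*=W
    k=max(cv2.findContours(m,cv2.RETR_EXTERNAL,cv2.CHAIN_APPROX_NONE)[0],key=cv2.contourArea)
    e=cv2.fitEllipse(k); Q=onplane(c,k[:,0],z); r=cv2.minEnclosingCircle(Q[:,:2].astype(np.float32))
    print("blob px",np.round(e[0],1),"world",onplane(c,[e[0]],z)[0].round(4),"circle",np.round(r[0],4),"dia",round(2*r[1],4))
KN=((0,90,15),(20,255,140)); GR=((45,60,20),(85,255,255))
E
python3 - <<'E'
from h import *
c=np.load("pics/w6.npy",allow_pickle=True).item()
blob(c,(250,30,300,90),*KN,.0185)
blob(c,(350,70,410,130),*GR,.011)
Q=onplane(c,[(286,183),(286,278),(214,183),(361,183),(290,183),(282,183)],.038);print(Q.round(4))
print(c["W"][:3,3])
go(.42,-.326,.2,2)
E
```

```text
blob px [275.8  60.3] world [ 0.3702 -0.3319  0.0185] circle [ 0.3702 -0.3319] dia 0.0313
blob px [378.2 104.8] world [ 0.4126 -0.2084  0.011 ] circle [ 0.413  -0.2084] dia 0.0364
[[ 0.5064 -0.3149  0.038 ]
 [ 0.6357 -0.3097  0.038 ]
 [ 0.5098 -0.4012  0.038 ]
 [ 0.5028 -0.2252  0.038 ]
 [ 0.5063 -0.3101  0.038 ]
 [ 0.5066 -0.3197  0.038 ]]
[ 0.42477202 -0.31947622  0.39139534]
go [-0.0915  0.0962 -0.0066] turn 0.23 len 0.133
```

```bash
python3 - <<'E'
from h import *
go(.370,-.331,.2,92)
E
```

```text
go [-0.1417  0.0961 -0.0097] turn -89.77 len 0.171
```

Call:
apply_moves([
  [[-0.04, 0.01, -0.003], -10],
  [[-0.08, 0.03, -0.006], -20],
  [[-0.12, 0.06, -0.009], -30],
  [[-0.142, 0.096, -0.01], -40],
  [[-0.142, 0.096, -0.01], -50],
  [[-0.142, 0.096, -0.01], -60],
  [[-0.142, 0.096, -0.01], -70],
  [[-0.142, 0.096, -0.01], -80],
  [[-0.142, 0.096, -0.01], -90],
  [[-0.142, 0.096, -0.01], -90],
  [[-0.142, 0.096, -0.01], -90],
])

```text
time_s: 13.2
tcp_pos: [0.3691, -0.3311, 0.1985]
eef_rot: [-89.9, -0.0, 92.0]
contact_force: [-0.2, 0.5, -0.1]
gripper_width: 0.07
```

```bash
python3 - <<'E'
from h import *
print(get_state()["joints"])
c=cam("wrist"); cv2.imwrite("pics/w7.png",c["pixels"]); np.save("pics/w7.npy",c,allow_pickle=True)
blob(c,(220,90,350,240),*KN,.0185)
E
```

```text
[-1.91415163e+01  8.62422146e+00 -2.89460465e+01 -9.07314298e-03
 -5.25099462e+01  2.11638462e+01]
blob px [275.7 208.6] world [ 0.3749 -0.3296  0.0185] circle [ 0.3722 -0.3311] dia 0.0313
```

View pics/w7.png

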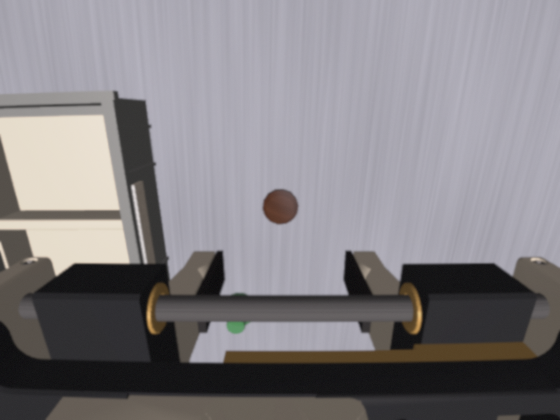

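```bash
python3 - <<'E'
from h import *
go(.372,-.331,.068,92.2)
E
```

```text
go [-0.      0.1306 -0.003 ] turn -0.14 len 0.131
```

Call:
apply_moves([
  [[0, 0.04, -0.003], 0],
  [[0, 0.08, -0.003], 0],
  [[0, 0.11, -0.003], 0],
  [[0, 0.125, -0.003], 0],
  [[0, 0.13, -0.003], 0],
  [[0, 0.13, -0.003], 0],
], gripper=0.65)

```text
time_s: 14.0
tcp_pos: [0.3724, -0.3312, 0.0692]
eef_rot: [-90.0, -0.0, 92.2]
contact_force: [0.3, 0.0, 0.5]
gripper_width: 0.0571
```

Call:
apply_moves([
  [[0, 0, 0], 0],
  [[0, 0, 0], 0],
  [[0, 0, 0], 0],
  [[0, 0, 0], 0],
  [[0, 0, 0], 0],
], gripper=0, grip_force=15)

```text
time_s: 14.62
tcp_pos: [0.3725, -0.3313, 0.0696]
eef_rot: [-90.0, 0.0, 92.2]
contact_force: [-1.4, 0.6, 6.6]
gripper_width: 0.0326
```

```bash
python3 - <<'E'
from h import *
s=get_state(); print(s["tcp_pos"],s["contact_force"],s["gripper_width"])
c=cam("wrist"); cv2.imwrite("pics/w8.png",c["pixels"][200:400,150:420])
c=cam("side"); cv2.imwrite("pics/s8.png",cv2.resize(c["pixels"][100:220,320:480],None,fx=4,fy=4))
s=get_state(); print(s["tcp_pos"],s["contact_force"],s["gripper_width"])
E
```

```text
[ 0.37253962 -0.33125354  0.06956359] [-1.4333456   0.60934632  6.64945244] 0.032599971918517205
[ 0.37256909 -0.33125685  0.06956989] [-0.43483114  1.58189385  6.36786124] 0.03261614470245529
```

View pics/s8.png

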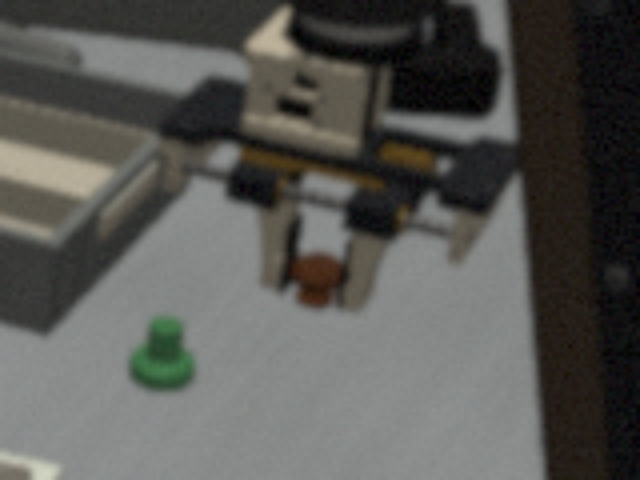

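View pics/w8.png

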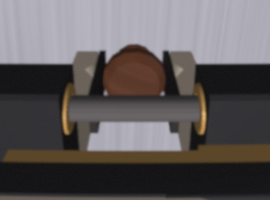

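Call:
apply_moves([
  [[0, 0, 0], 0],
  [[0, 0, 0], 0],
  [[0, 0, 0], 0],
], gripper=0.55)

```text
time_s: 15.1
tcp_pos: [0.3722, -0.3311, 0.069]
eef_rot: [-90.0, -0.0, 92.2]
contact_force: [-0.0, 0.3, -1.0]
gripper_width: 0.0479
```

```bash
python3 - <<'E'
from h import *
go(.372,-.331,.067,92.2)
c=cam("wrist"); cv2.imwrite("pics/w9.png",c["pixels"][180:400,150:420])
P=xyz(c); s=get_state(); print(s["tcp_pos"],s["contact_force"])
blob(c,(230,200,340,295),*KN,.0185)
E
```

```text
go [0.0001 0.002  0.0002] turn 0.03 len 0.002
[ 0.37224503 -0.3311224   0.0690334 ] [ 1.28422213 -0.38945021 -0.20935452]
blob px [283.1 273. ] world [ 0.3713 -0.3345  0.0185] circle [ 0.3713 -0.3328] dia 0.0358
```

View pics/w9.png

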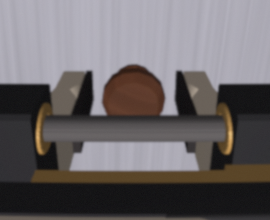

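Call:
apply_moves([
  [[-0.001, 0.001, 0], 0],
  [[-0.001, 0.0025, 0], 0],
  [[-0.001, 0.0025, 0], 0],
])

```text
time_s: 15.52
tcp_pos: [0.3723, -0.3321, 0.0665]
eef_rot: [-90.0, -0.0, 92.2]
contact_force: [-0.1, -0.0, 0.1]
gripper_width: 0.0482
```

Call:
apply_moves([
  [[0, 0, 0], 0],
  [[0, 0, 0], 0],
  [[0, 0, 0], 0],
  [[0, 0, 0], 0],
], gripper=0)

```text
time_s: 16.02
tcp_pos: [0.3724, -0.3321, 0.0667]
eef_rot: [-90.0, 0.0, 92.2]
contact_force: [-0.3, -0.6, 1.1]
gripper_width: 0.0328
```

Call:
apply_moves([
  [[0, -0.02, 0], 0],
  [[0, -0.05, 0], 0],
  [[0, -0.085, 0], 0],
  [[0, -0.1, 0], 0],
  [[0, -0.1, 0], 0],
])

```text
time_s: 16.65
tcp_pos: [0.3727, -0.3322, 0.1673]
eef_rot: [-90.1, 0.0, 92.2]
contact_force: [-0.9, -0.2, -0.7]
gripper_width: 0.0327
```

```bash
python3 - <<'E'
from h import *
go(.573,-.361,.17,92.2)
s=get_state(); print(s["gripper_width"])
c=cam("wrist"); cv2.imwrite("pics/w10.png",c["pixels"])
E
```

```text
go [-0.0366 -0.0023 -0.199 ] turn 0.03 len 0.202
0.032651909251459034
```

View pics/w10.png

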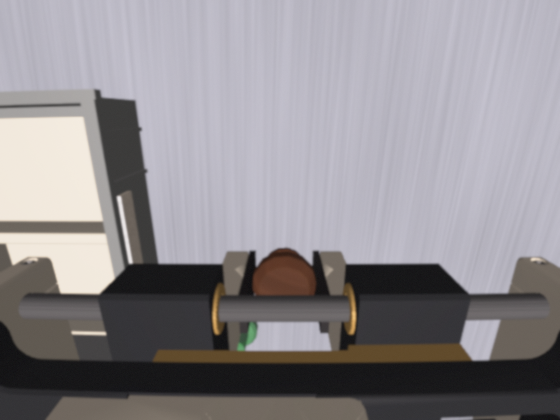

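Call:
apply_moves([
  [[-0.008, -0.004, -0.04], 0],
  [[-0.016, -0.004, -0.09], 0],
  [[-0.025, -0.004, -0.14], 0],
  [[-0.032, -0.004, -0.175], 0],
  [[-0.0365, -0.004, -0.199], 0],
  [[-0.0365, -0.004, -0.199], 0],
  [[-0.0365, -0.004, -0.199], 0],
])

```text
time_s: 17.58
tcp_pos: [0.5716, -0.3605, 0.1688]
eef_rot: [-89.8, -0.1, 92.2]
contact_force: [-0.5, 0.2, -0.0]
gripper_width: 0.0324
```

```bash
python3 - <<'E'
from h import *
go(.573,-.361,.0745,92.2)
s=get_state(); print(s["gripper_width"])
c=cam("wrist"); cv2.imwrite("pics/w11.png",c["pixels"])
E
```

```text
go [-0.0007  0.0942 -0.0016] turn 0.02 len 0.094
0.03240087474337987
```

View pics/w11.png

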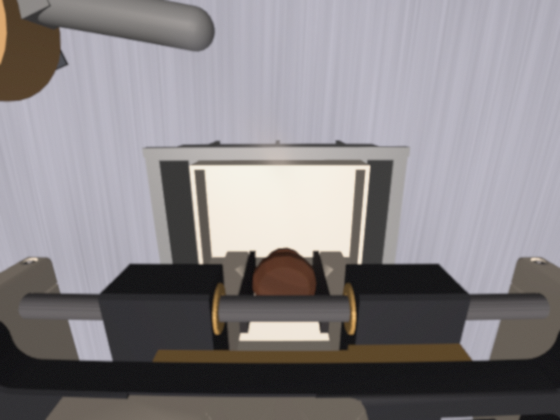

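Call:
apply_moves([
  [[0, 0.03, -0.001], 0],
  [[0, 0.055, -0.001], 0],
  [[0, 0.072, -0.001], 0],
  [[0, 0.084, -0.001], 0],
  [[0, 0.091, -0.001], 0],
  [[0, 0.0935, -0.001], 0],
  [[0, 0.0935, -0.001], 0],
])

```text
time_s: 18.5
tcp_pos: [0.5739, -0.3609, 0.0776]
eef_rot: [-90.0, 0.0, 92.2]
contact_force: [-0.4, 0.2, -0.4]
gripper_width: 0.0326
```

Call:
apply_moves([
  [[0, 0.002, 0], 0],
  [[0, 0.0035, 0], 0],
  [[0, 0.0035, 0], 0],
])

```text
time_s: 18.88
tcp_pos: [0.5737, -0.3608, 0.0738]
eef_rot: [-90.0, 0.0, 92.2]
contact_force: [-0.1, 0.5, 0.7]
gripper_width: 0.0331
```

Call:
apply_moves([
  [[0, 0, 0], 0],
  [[0, 0, 0], 0],
  [[0, 0, 0], 0],
], gripper=0.58)

```text
time_s: 19.25
tcp_pos: [0.5736, -0.3608, 0.0736]
eef_rot: [-90.0, -0.0, 92.2]
contact_force: [-1.0, 0.6, -0.0]
gripper_width: 0.0502
```

Call:
apply_moves([
  [[0, -0.02, 0], 0],
  [[0, -0.06, 0], 0],
  [[0, -0.11, 0], 0],
  [[0, -0.13, 0], 0],
  [[0, -0.13, 0], 0],
])

```text
time_s: 19.88
tcp_pos: [0.5745, -0.3611, 0.206]
eef_rot: [-90.2, 0.1, 92.2]
contact_force: [-0.4, -0.0, 0.1]
gripper_width: 0.0512
```

```bash
python3 - <<'E'
from h import *
go(.411,.15,.24,92.2)
c=cam("wrist"); cv2.imwrite("pics/w12.png",c["pixels"])
E
```

```text
go [ 0.5171 -0.0353  0.1432] turn 0.04 len 0.538
```

View pics/w12.png

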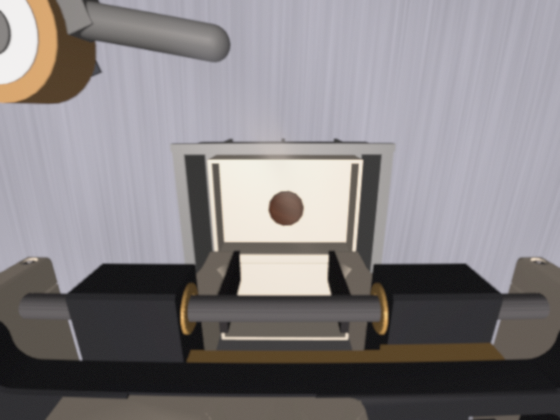

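```bash
python3 - <<'E'
from h import *
go(.411,.209,.2,92.2)
E
```

```text
go [0.5756 0.0039 0.1404] turn 0.03 len 0.593
```

Call:
apply_moves([
  [[0.05, 0, 0.012], 0],
  [[0.576, 0.004, 0.14], 0],
  [[0.576, 0.004, 0.14], 0],
  [[0.576, 0.004, 0.14], 0],
  [[0.576, 0.004, 0.14], 0],
  [[0.576, 0.004, 0.14], 0],
  [[0.576, 0.004, 0.14], 0],
  [[0.576, 0.004, 0.14], 0],
  [[0.576, 0.004, 0.14], 0],
  [[0.576, 0.004, 0.14], 0],
  [[0.576, 0.004, 0.14], 0],
  [[0.576, 0.004, 0.14], 0],
  [[0.576, 0.004, 0.14], 0],
], gripper=0.7)

```text
time_s: 21.55
tcp_pos: [0.4112, 0.2083, 0.1992]
eef_rot: [-90.0, 0.0, 92.2]
contact_force: [0.4, 0.6, -0.8]
gripper_width: 0.0614
```

```bash
python3 - <<'E'
from h import *
s=get_state();print(s["tcp_pos"],s["joints"])
c=cam("wrist"); cv2.imwrite("pics/w13.png",c["pixels"]); np.save("pics/w13.npy",c,allow_pickle=True)
blob(c,(230,90,340,240),*KN,.0185)
E
```

```text
[0.41119561 0.20825711 0.19915146] [ 5.14464031e+01  5.23324326e+00 -3.29019141e+01 -7.00188951e-03
 -5.19320705e+01 -4.92714398e+01]
blob px [277.9 209.2] world [0.4151 0.2102 0.0185] circle [0.4116 0.2081] dia 0.0306
```

View pics/w13.png

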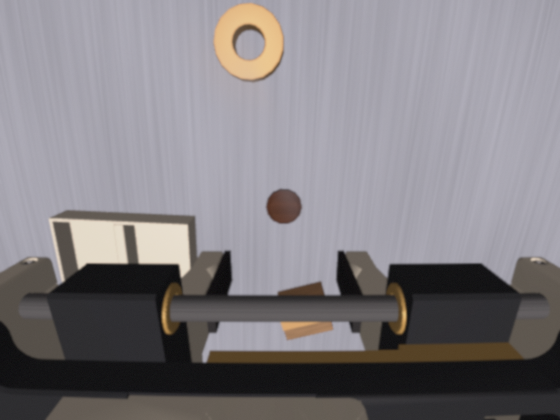

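```bash
python3 - <<'E'
from h import *
go(.4117,.2075,.0668,92.2)
E
```

```text
go [-0.0007  0.1325 -0.0004] turn -0.05 len 0.133
```

Call:
apply_moves([
  [[-0.001, 0.04, 0], 0],
  [[-0.001, 0.08, 0], 0],
  [[-0.001, 0.11, 0], 0],
  [[-0.001, 0.124, 0], 0],
  [[-0.001, 0.13, 0], 0],
  [[-0.001, 0.13, 0], 0],
], gripper=0.6)

```text
time_s: 22.35
tcp_pos: [0.4115, 0.2079, 0.0697]
eef_rot: [-90.0, 0.0, 92.2]
contact_force: [-0.3, 0.5, -0.8]
gripper_width: 0.0528
```

Call:
apply_moves([
  [[0, 0.002, 0], 0],
  [[0, 0.003, 0], 0],
  [[0, 0.003, 0], 0],
])

```text
time_s: 22.72
tcp_pos: [0.4113, 0.2084, 0.067]
eef_rot: [-90.0, -0.0, 92.2]
contact_force: [-0.4, -0.3, 0.4]
gripper_width: 0.0525
```

Call:
apply_moves([
  [[0, 0, 0], 0],
  [[0, 0, 0], 0],
  [[0, 0, 0], 0],
  [[0, 0, 0], 0],
  [[0, 0, 0], 0],
], gripper=0)

```text
time_s: 23.35
tcp_pos: [0.4113, 0.2083, 0.0667]
eef_rot: [-90.0, -0.0, 92.2]
contact_force: [-1.2, 0.4, 2.3]
gripper_width: 0.0331
```

Call:
apply_moves([
  [[0, -0.02, 0], 0],
  [[0, -0.05, 0], 0],
  [[0, -0.085, 0], 0],
  [[0, -0.105, 0], 0],
  [[0, -0.105, 0], 0],
])

```text
time_s: 23.98
tcp_pos: [0.4118, 0.2089, 0.1731]
eef_rot: [-90.1, -0.1, 92.2]
contact_force: [-0.5, 0.2, -0.8]
gripper_width: 0.0324
```

```bash
python3 - <<'E'
from h import *
go(.5695,-.2635,.172,92.2)
c=cam("wrist"); cv2.imwrite("pics/w14.png",c["pixels"])
E
```

```text
go [-4.782e-01  2.000e-04 -1.391e-01] turn 0.04 len 0.498
```

View pics/w14.png

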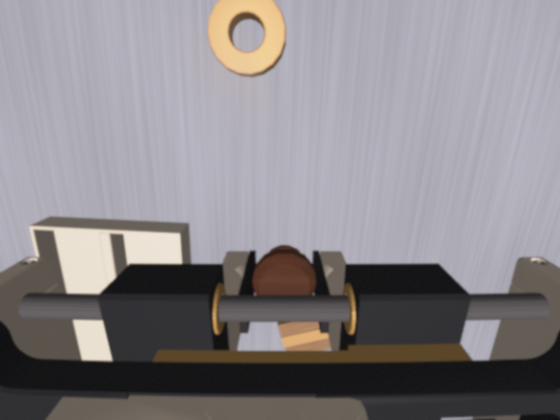

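Call:
apply_moves([
  [[-0.03, 0, -0.009], 0],
  [[-0.08, 0, -0.023], 0],
  [[-0.13, 0, -0.038], 0],
  [[-0.18, 0, -0.052], 0],
  [[-0.23, 0, -0.067], 0],
  [[-0.28, 0, -0.081], 0],
  [[-0.33, 0, -0.096], 0],
  [[-0.38, 0, -0.11], 0],
  [[-0.43, 0, -0.125], 0],
  [[-0.46, 0, -0.134], 0],
  [[-0.478, 0, -0.139], 0],
  [[-0.478, 0, -0.139], 0],
  [[-0.478, 0, -0.139], 0],
])

```text
time_s: 25.65
tcp_pos: [0.5684, -0.2632, 0.1711]
eef_rot: [-89.9, -0.0, 92.3]
contact_force: [0.3, 0.2, -0.3]
gripper_width: 0.0323
```

```bash
python3 - <<'E'
from h import *
go(.5695,-.2635,.0742,92.2)
c=cam("wrist"); cv2.imwrite("pics/w15.png",c["pixels"])
E
```

```text
go [-0.0004  0.0969 -0.0012] turn 0.06 len 0.097
```

View pics/w15.png

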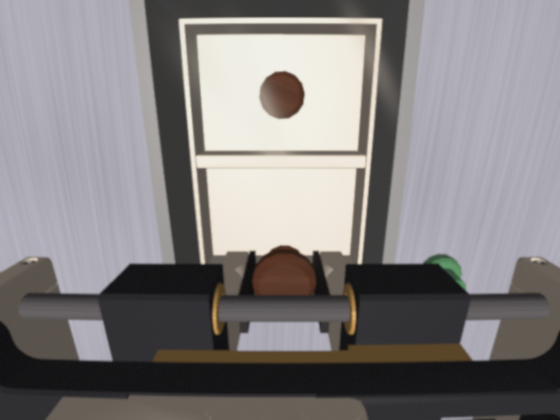

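Call:
apply_moves([
  [[0, 0.03, -0.001], 0],
  [[0, 0.055, -0.001], 0],
  [[0, 0.072, -0.001], 0],
  [[0, 0.084, -0.001], 0],
  [[0, 0.092, -0.001], 0],
  [[0, 0.096, -0.001], 0],
  [[0, 0.096, -0.001], 0],
])

```text
time_s: 26.58
tcp_pos: [0.5699, -0.2639, 0.0758]
eef_rot: [-90.0, 0.0, 92.2]
contact_force: [0.3, 0.5, 0.2]
gripper_width: 0.0325
```

Call:
apply_moves([
  [[0, 0.001, 0], 0],
  [[0, 0.002, 0], 0],
  [[0, 0.002, 0], 0],
])

```text
time_s: 26.95
tcp_pos: [0.5699, -0.2639, 0.0738]
eef_rot: [-90.0, 0.0, 92.2]
contact_force: [-0.1, 0.1, -0.8]
gripper_width: 0.0326
```

Call:
apply_moves([
  [[0, 0, 0], 0],
  [[0, 0, 0], 0],
  [[0, 0, 0], 0],
], gripper=0.58)

```text
time_s: 27.32
tcp_pos: [0.5699, -0.2639, 0.0737]
eef_rot: [-90.0, 0.0, 92.2]
contact_force: [-0.8, -0.5, 0.2]
gripper_width: 0.0501
```

Call:
apply_moves([
  [[0, -0.02, 0], 0],
  [[0, -0.06, 0], 0],
  [[0, -0.11, 0], 0],
  [[0, -0.15, 0], 0],
  [[0, -0.15, 0], 0],
])

```text
time_s: 27.95
tcp_pos: [0.5715, -0.2643, 0.2279]
eef_rot: [-90.4, 0.1, 92.3]
contact_force: [-0.4, -0.7, -1.3]
gripper_width: 0.0509
```

```bash
python3 - <<'E'
from h import *
c=cam("wrist"); cv2.imwrite("pics/w16.png",c["pixels"]); np.save("pics/w16.npy",c,allow_pickle=True)
go(.55,.32,.29,0)
E
```

```text
go [ 0.5842 -0.0648 -0.0026] turn 92.24 len 0.588
```

View pics/w16.png

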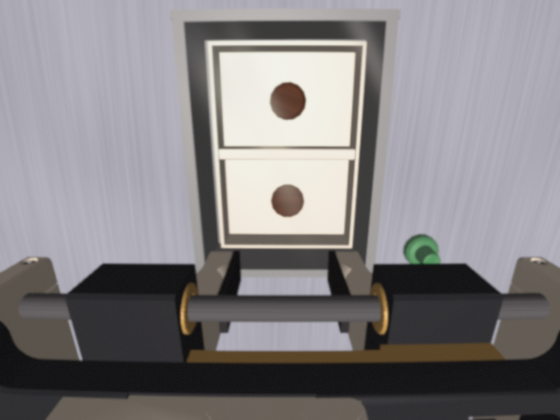

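```bash
python3 - <<'E'
from h import *
go(.567,.31,.27,89.5)
E
```

```text
go [ 0.5736 -0.0447 -0.0191] turn 2.74 len 0.576
```

Call:
apply_moves([
  [[0.05, -0.01, -0.002], 0],
  [[0.574, -0.044, -0.019], 2.7],
  [[0.574, -0.044, -0.019], 2.7],
  [[0.574, -0.044, -0.019], 2.7],
  [[0.574, -0.044, -0.019], 2.7],
  [[0.574, -0.044, -0.019], 2.7],
  [[0.574, -0.044, -0.019], 2.7],
  [[0.574, -0.044, -0.019], 2.7],
  [[0.574, -0.044, -0.019], 2.7],
  [[0.574, -0.044, -0.019], 2.7],
  [[0.574, -0.044, -0.019], 2.7],
  [[0.574, -0.044, -0.019], 2.7],
  [[0.574, -0.044, -0.019], 2.7],
], gripper=0.7)

```text
time_s: 29.62
tcp_pos: [0.5665, 0.3091, 0.2675]
eef_rot: [-90.0, 0.0, 89.5]
contact_force: [-0.3, -0.1, 0.2]
gripper_width: 0.0614
```

```bash
python3 - <<'E'
from h import *
s=get_state();print(s["tcp_pos"],s["joints"])
c=cam("wrist"); cv2.imwrite("pics/w17.png",c["pixels"]); np.save("pics/w17.npy",c,allow_pickle=True)
cv2.imwrite("pics/w17z.png",cv2.resize(c["pixels"][90:290,180:380],None,fx=3,fy=3,interpolation=cv2.INTER_CUBIC))
E
```

```text
[0.56648754 0.30910604 0.26750227] [ 4.59085723e+01  1.86993006e+01 -5.31858085e+00 -1.81743042e-03
 -6.60110432e+01 -4.64444031e+01]
```

View pics/w17z.png

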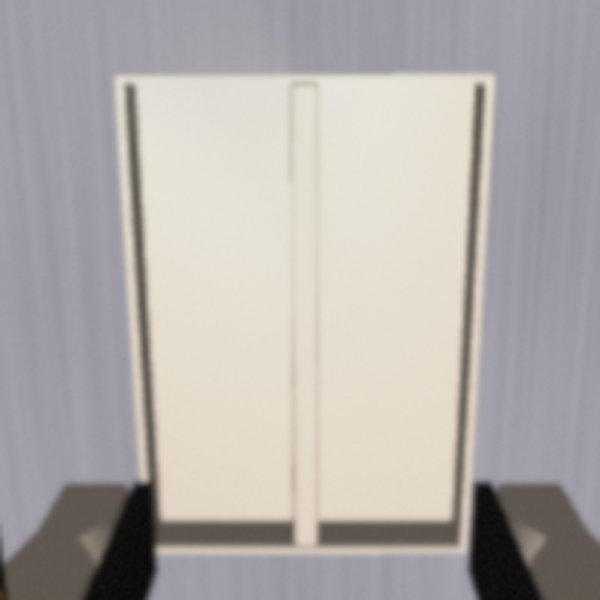

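```bash
python3 - <<'E'
from h import *
c=np.load("pics/w17.npy",allow_pickle=True).item()
f=lambda L:[(x/3+180-.33,y/3+90-.33) for x,y in L]
Q=onplane(c,f([(115,75),(494,73),(468,552),(144,553)]),.026);print(Q.round(4),Q.mean(0),rect(Q[:,:2]))
D=onplane(c,f([(304,76),(306,549)]),.026);e=D[1]-D[0];print(D.round(4),D.mean(0),np.degrees(np.arctan2(e[1],e[0])),np.hypot(*e[:2]))
go(.5673,.319,.0705,89.7)
E
```

```text
[[0.6338 0.2244 0.026 ]
 [0.4999 0.2251 0.026 ]
 [0.501  0.4156 0.026 ]
 [0.6362 0.4147 0.026 ]] [0.56773371 0.3199261  0.026     ] ((0.5679580569267273, 0.31986483931541443), [0.13527143001556396, 0.19054605066776276], np.float32(89.60466))
[[0.567  0.2256 0.026 ]
 [0.5686 0.4134 0.026 ]] [0.56780083 0.31946893 0.026     ] 89.52271018993443 0.1878291512324959
go [ 0.0099  0.1972 -0.0007] turn -0.24 len 0.197
```

Call:
apply_moves([
  [[0.0106, 0.05, -0.001], 0],
  [[0.0106, 0.1, -0.001], 0],
  [[0.0106, 0.14, -0.001], 0],
  [[0.0106, 0.17, -0.001], 0],
  [[0.0106, 0.185, -0.001], 0],
  [[0.0106, 0.193, -0.001], 0],
  [[0.0106, 0.195, -0.001], 0],
  [[0.0106, 0.195, -0.001], 0],
], gripper=0.6)

```text
time_s: 30.68
tcp_pos: [0.5679, 0.3214, 0.0737]
eef_rot: [-90.1, -0.1, 89.5]
contact_force: [0.2, -0.0, -0.4]
gripper_width: 0.0525
```

Call:
apply_moves([
  [[-0.0008, 0.002, 0], 0],
  [[-0.0008, 0.004, 0], 0],
  [[-0.0008, 0.004, 0], 0],
])

```text
time_s: 31.05
tcp_pos: [0.5676, 0.3204, 0.069]
eef_rot: [-90.0, -0.0, 89.5]
contact_force: [-0.5, 0.4, 3.2]
gripper_width: 0.0525
```

Call:
apply_moves([
  [[0, 0, 0], 0],
  [[0, 0, 0], 0],
  [[0, 0, 0], 0],
  [[0, 0, 0], 0],
  [[0, 0, 0], 0],
  [[0, 0, 0], 0],
  [[0, 0, 0], 0],
], gripper=0, grip_force=35)

```text
time_s: 31.92
tcp_pos: [0.5679, 0.3205, 0.069]
eef_rot: [-90.0, -0.0, 89.6]
contact_force: [1.8, 0.1, 4.3]
gripper_width: 0.0095
```

Call:
apply_moves([
  [[0, -0.02, 0], 0],
  [[0, -0.05, 0], 0],
  [[0, -0.09, 0], 0],
  [[0, -0.12, 0], 0],
  [[0, -0.12, 0], 0],
  [[0, -0.12, 0], 0],
])

```text
time_s: 32.67
tcp_pos: [0.5666, 0.3197, 0.1872]
eef_rot: [-89.9, 0.1, 89.5]
contact_force: [-0.6, -0.5, -2.4]
gripper_width: 0.0098
```

```bash
python3 - <<'E'
from h import *
s=get_state();print(s["tcp_pos"],s["eef_rot"],s["gripper_width"])
c=cam("wrist"); cv2.imwrite("pics/w18.png",c["pixels"]); np.save("pics/w18.npy",c,allow_pickle=True)
go(.5725,-.313,.19,92.2)
E
```

```text
[0.56657134 0.31965419 0.18719292] [-8.98728080e+01  6.35865023e-02  8.95078822e+01] 0.009775056067475859
go [-0.6325 -0.0021 -0.0113] turn -2.69 len 0.633
```

View pics/w18.png

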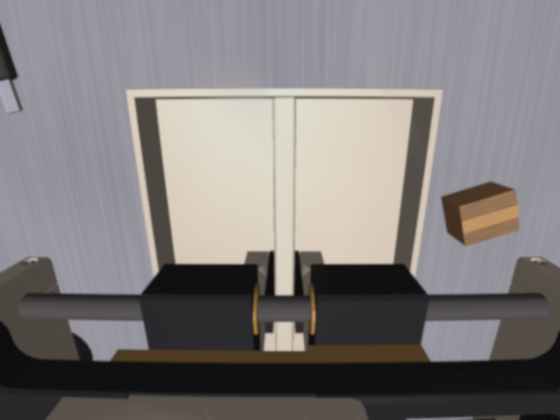

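```bash
python3 - <<'E'
from h import *
c=np.load("pics/w18.npy",allow_pickle=True).item(); s=get_state()
M=R.from_euler('xyz',s["eef_rot"],degrees=True).as_matrix()
q=(onplane(c,[(127,92),(441,92)],s["tcp_pos"][2]-.043)-s["tcp_pos"])@M; print(q)
c=np.load("pics/w16.npy",allow_pickle=True).item()
Q=onplane(c,[(207,41),(365,42),(354,247),(220,246)],.038); print(Q.mean(0),rect(Q[:,:2]))
E
```

```text
[[-0.09413643  0.04299625 -0.06559561]
 [-0.09406752  0.04334834  0.06872106]]
[ 0.57073692 -0.31405904  0.038     ] ((0.5697181224822998, -0.31413739919662476), [0.13748550415039062, 0.18898767232894897], np.float32(92.05045))
```

Call:
apply_moves([
  [[-0.03, -0.005, 0], -0.5],
  [[-0.08, -0.01, -0.002], -1],
  [[-0.13, -0.01, -0.002], -1],
  [[-0.18, -0.01, -0.003], -1],
  [[-0.23, -0.01, -0.004], -1.5],
  [[-0.28, -0.01, -0.005], -1.5],
  [[-0.33, -0.01, -0.006], -2],
  [[-0.38, -0.01, -0.007], -2],
  [[-0.43, -0.01, -0.008], -2],
  [[-0.48, -0.01, -0.009], -2.5],
  [[-0.53, -0.01, -0.01], -2.7],
  [[-0.58, -0.01, -0.011], -2.7],
  [[-0.615, -0.01, -0.011], -2.7],
  [[-0.632, -0.01, -0.011], -2.7],
  [[-0.632, -0.01, -0.011], -2.7],
  [[-0.632, -0.01, -0.011], -2.7],
])

```text
time_s: 34.72
tcp_pos: [0.5732, -0.311, 0.198]
eef_rot: [-89.9, -0.0, 92.3]
contact_force: [-0.7, 0.2, -2.2]
gripper_width: 0.0094
```

```bash
python3 - <<'E'
from h import *
c=cam("wrist"); cv2.imwrite("pics/w19.png",c["pixels"]); np.save("pics/w19.npy",c,allow_pickle=True)
go(.5725,-.313,.11,92.2)
E
```

```text
go [-0.0022  0.0883  0.0009] turn 0.09 len 0.088
```

View pics/w19.png

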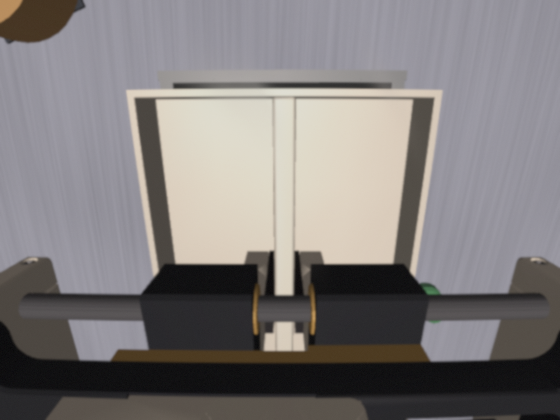

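Call:
apply_moves([
  [[-0.002, 0.02, 0.001], 0],
  [[-0.002, 0.035, 0.001], 0],
  [[-0.002, 0.05, 0.001], 0],
  [[-0.002, 0.062, 0.001], 0],
  [[-0.002, 0.073, 0.001], 0],
  [[-0.002, 0.081, 0.001], 0],
  [[-0.002, 0.086, 0.001], 0],
  [[-0.002, 0.087, 0.001], 0],
  [[-0.002, 0.087, 0.001], 0],
])

```text
time_s: 35.9
tcp_pos: [0.5727, -0.314, 0.1119]
eef_rot: [-90.0, 0.0, 92.2]
contact_force: [0.6, 0.0, -1.2]
gripper_width: 0.0098
```

Call:
apply_moves([
  [[0, 0.002, 0], 0],
  [[0, 0.0035, 0], 0],
  [[0, 0.0045, 0], 0],
  [[0, 0.0045, 0], 0],
])

```text
time_s: 36.4
tcp_pos: [0.5725, -0.3139, 0.1071]
eef_rot: [-90.0, -0.0, 92.2]
contact_force: [0.9, -0.3, -1.8]
gripper_width: 0.0096
```

Call:
apply_moves([
  [[0, 0.001, 0], 0],
  [[0, 0.001, 0], 0],
])

```text
time_s: 36.65
tcp_pos: [0.5725, -0.3139, 0.107]
eef_rot: [-90.0, 0.0, 92.3]
contact_force: [-2.5, 1.8, 5.6]
gripper_width: 0.0098
```

Call:
apply_moves([
  [[0, 0, 0], 0],
  [[0, 0, 0], 0],
  [[0, 0, 0], 0],
  [[0, -0.001, 0], 0],
], gripper=0.4)

```text
time_s: 37.15
tcp_pos: [0.5723, -0.3138, 0.107]
eef_rot: [-90.0, -0.0, 92.2]
contact_force: [0.9, -0.6, 1.0]
gripper_width: 0.0344
```

Call:
apply_moves([
  [[0, -0.02, 0], 0],
  [[0, -0.06, 0], 0],
  [[0, -0.11, 0], 0],
  [[0, -0.14, 0], 0],
  [[0, -0.14, 0], 0],
])

```text
time_s: 37.78
tcp_pos: [0.5725, -0.3141, 0.2493]
eef_rot: [-90.1, 0.0, 92.2]
contact_force: [-0.0, 0.2, 0.3]
gripper_width: 0.0346
```

```bash
python3 - <<'E'
from h import *
c=cam("wrist"); cv2.imwrite("pics/w20.png",c["pixels"]); np.save("pics/w20.npy",c,allow_pickle=True)
go(.413,-.208,.23,92.2)
E
```

```text
go [0.1118 0.0174 0.1546] turn 0.01 len 0.192
```

View pics/w20.png

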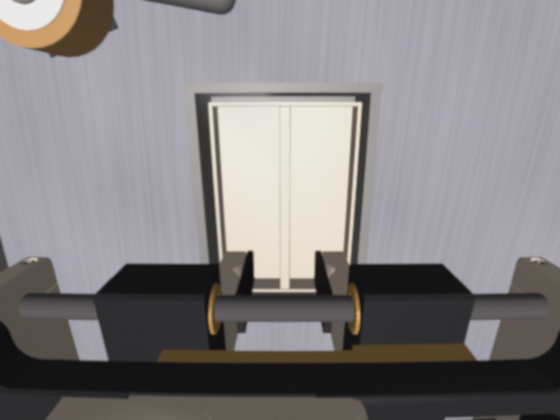

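```bash
python3 - <<'E'
from h import *
c=np.load("pics/w20.npy",allow_pickle=True).item(); P=xyz(c)
for p in [(250,160),(320,160),(284,160),(250,240),(320,240),(284,240)]: print(p,P[p[1],p[0]].round(4))
Q=onplane(c,[(211,104),(360,104),(284,104),(285,290)],.064);print(Q.round(4))
go(.413,-.208,.2,2.2)
E
```

```text
(250, 160) [ 0.6067 -0.3536  0.0415]
(320, 160) [ 0.5371 -0.3563  0.0415]
(284, 160) [ 0.573  -0.3582  0.064 ]
(250, 240) [ 0.6063 -0.2673  0.0414]
(320, 240) [ 0.5308 -0.2707  0.0426]
(284, 240) [ 0.5699 -0.2782  0.0633]
[[ 0.6387 -0.4048  0.064 ]
 [ 0.5085 -0.4098  0.064 ]
 [ 0.5749 -0.407   0.064 ]
 [ 0.5666 -0.2209  0.064 ]]
go [0.1117 0.0474 0.1546] turn 90.01 len 0.197
```

Call:
apply_moves([
  [[0.02, 0, 0.03], 10],
  [[0.04, 0.01, 0.06], 20],
  [[0.07, 0.02, 0.09], 30],
  [[0.095, 0.03, 0.13], 40],
  [[0.112, 0.047, 0.155], 50],
  [[0.112, 0.047, 0.155], 60],
  [[0.112, 0.047, 0.155], 70],
  [[0.112, 0.047, 0.155], 80],
  [[0.112, 0.047, 0.155], 90],
  [[0.112, 0.047, 0.155], 90],
  [[0.112, 0.047, 0.155], 90],
], gripper=0.6)

```text
time_s: 39.2
tcp_pos: [0.4126, -0.208, 0.1994]
eef_rot: [-90.0, 0.1, 2.4]
contact_force: [-1.4, -1.1, -0.3]
gripper_width: 0.0528
```

```bash
python3 - <<'E'
from h import *
s=get_state();print(s["tcp_pos"],s["joints"])
c=cam("wrist"); cv2.imwrite("pics/w21.png",c["pixels"]); np.save("pics/w21.npy",c,allow_pickle=True)
blob(c,(220,90,350,262),*GR,.012)
P=xyz(c); hsv=cv2.cvtColor(c["pixels"],cv2.COLOR_BGR2HSV); m=(cv2.inRange(hsv,*GR)>0); m[:90]=0;m[262:]=0;m[:,:220]=0;m[:,350:]=0
Z=P[...,2]; t=m&(Z>.031)&(Z<.042); Q=P[t]; print(t.sum(),Q.mean(0),cv2.minEnclosingCircle(Q[:,:2].astype(np.float32)))
E
```

```text
[ 0.41255782 -0.20796763  0.19938158] [-2.23174212e+00  5.34495235e+00 -3.27346691e+01 -1.29542691e-02
 -5.20294378e+01 -8.53107892e+01]
blob px [284.5 206. ] world [ 0.4121 -0.2078  0.012 ] circle [ 0.4125 -0.208 ] dia 0.0365
352 [ 0.41196509 -0.20797278  0.03628537] ((0.4125681221485138, -0.20772114396095276), 0.00976016279309988)
```

View pics/w21.png

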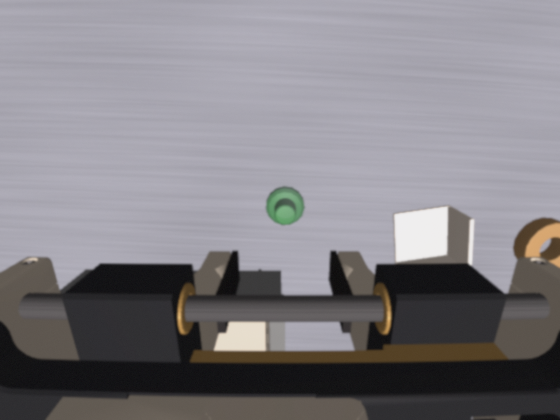

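Call:
apply_moves([
  [[0, 0.04, 0], 0],
  [[0, 0.07, 0], 0],
  [[0, 0.095, 0], 0],
  [[0, 0.108, 0], 0],
  [[0, 0.114, 0], 0],
  [[0, 0.114, 0], 0],
])

```text
time_s: 40.0
tcp_pos: [0.4134, -0.208, 0.0863]
eef_rot: [-90.0, -0.0, 2.3]
contact_force: [-1.0, 0.1, -0.4]
gripper_width: 0.0525
```

```bash
python3 - <<'E'
from h import *
go(.4125,-.208,.0816,2.2)
c=cam("wrist"); cv2.imwrite("pics/w22.png",c["pixels"])
E
```

```text
go [-0.0009  0.0047  0.0001] turn 0.07 len 0.005
```

View pics/w22.png

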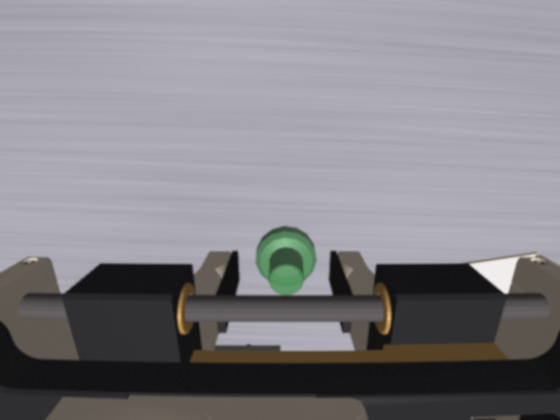

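Call:
apply_moves([
  [[-0.0006, 0.002, 0], 0],
  [[-0.0006, 0.004, 0], 0],
  [[-0.0006, 0.004, 0], 0],
])

```text
time_s: 40.42
tcp_pos: [0.4126, -0.208, 0.0822]
eef_rot: [-90.0, -0.0, 2.2]
contact_force: [-1.0, 0.1, -0.7]
gripper_width: 0.0524
```

Call:
apply_moves([
  [[0, 0, 0], 0],
  [[0, 0, 0], 0],
  [[0, 0, 0], 0],
  [[0, 0, 0], 0],
  [[0, 0, 0], 0],
  [[0, 0, 0], 0],
], gripper=0, grip_force=20)

```text
time_s: 41.18
tcp_pos: [0.4126, -0.208, 0.0821]
eef_rot: [-90.0, 0.0, 2.2]
contact_force: [0.5, 0.4, -0.6]
gripper_width: 0.0193
```

```bash
python3 - <<'E'
from h import *
s=get_state(); print(s["tcp_pos"],s["contact_force"],s["gripper_width"])
c=cam("wrist"); cv2.imwrite("pics/w23.png",c["pixels"])
E
```

```text
[ 0.41262366 -0.20802414  0.08214979] [ 0.45980982  0.44595229 -0.56031504] 0.019266551348909824
```

View pics/w23.png

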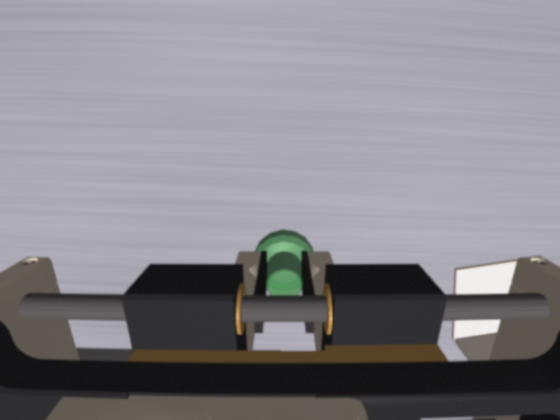

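Call:
apply_moves([
  [[0, -0.015, 0], 0],
  [[0, -0.04, 0], 0],
  [[0, -0.08, 0], 0],
  [[0, -0.105, 0], 0],
  [[0, -0.11, 0], 0],
  [[0, -0.11, 0], 0],
])

```text
time_s: 41.98
tcp_pos: [0.4123, -0.208, 0.1918]
eef_rot: [-90.0, -0.0, 2.2]
contact_force: [0.1, -0.6, -1.2]
gripper_width: 0.0194
```

```bash
python3 - <<'E'
from h import *
s=get_state(); print(s["tcp_pos"],s["contact_force"],s["gripper_width"])
go(.538,-.3153,.19,2.2)
c=cam("wrist"); cv2.imwrite("pics/w24.png",c["pixels"])
c=cam("side"); cv2.imwrite("pics/s24.png",cv2.resize(c["pixels"][80:220,260:440],None,fx=4,fy=4))
E
```

```text
[ 0.41234779 -0.20795533  0.19183739] [ 0.089549   -0.55208515 -1.1869471 ] 0.019434392218647543
go [ 0.1214  0.0018 -0.1121] turn 0.03 len 0.165
```

View pics/w24.png

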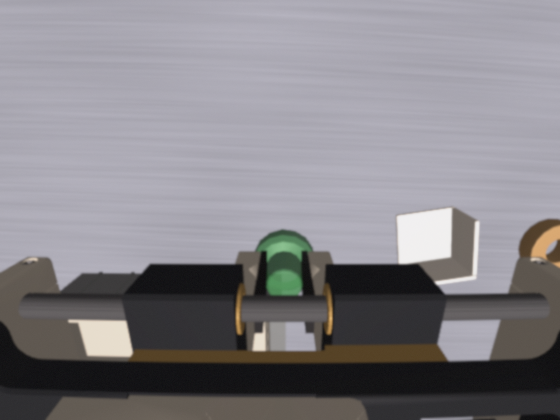

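View pics/s24.png

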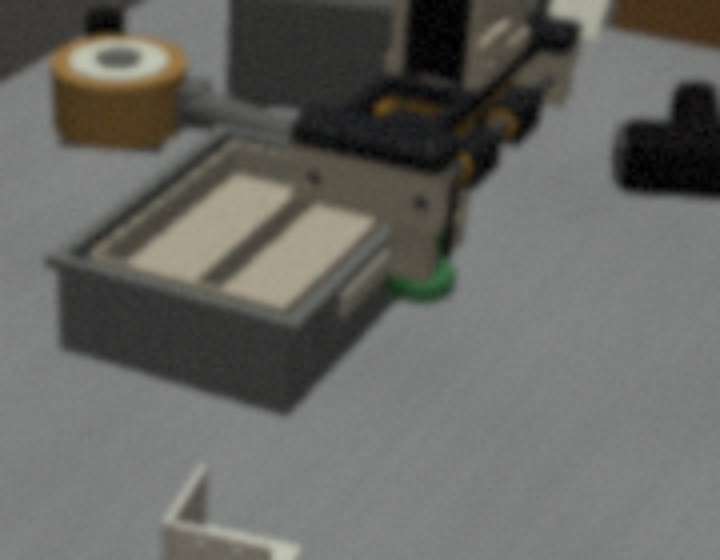

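Stopper is held upright and lifted; moving over the near long bin.

Call:
apply_moves([
  [[0.03, 0, -0.028], 0],
  [[0.06, 0, -0.055], 0],
  [[0.09, 0, -0.083], 0],
  [[0.11, 0, -0.102], 0],
  [[0.121, 0, -0.112], 0],
  [[0.121, 0, -0.112], 0],
  [[0.121, 0, -0.112], 0],
])

```text
time_s: 42.95
tcp_pos: [0.5371, -0.3147, 0.1917]
eef_rot: [-90.0, 0.1, 2.2]
contact_force: [-0.6, -0.1, -1.4]
gripper_width: 0.0194
```

```bash
python3 - <<'E'
from h import *
go(.538,-.3153,.1235,2.2)
c=cam("wrist"); cv2.imwrite("pics/w25.png",c["pixels"])
E
```

```text
go [ 0.0009  0.0682 -0.0007] turn 0.04 len 0.068
```

View pics/w25.png

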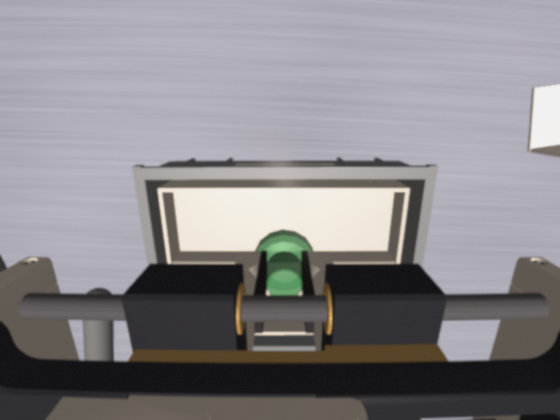

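Call:
apply_moves([
  [[0.0005, 0.02, 0], 0],
  [[0.0005, 0.037, 0], 0],
  [[0.0005, 0.05, 0], 0],
  [[0.0005, 0.059, 0], 0],
  [[0.0005, 0.064, 0], 0],
  [[0.0005, 0.066, 0], 0],
  [[0.0005, 0.066, 0], 0],
])

```text
time_s: 43.88
tcp_pos: [0.5386, -0.3153, 0.1264]
eef_rot: [-90.0, -0.0, 2.2]
contact_force: [0.5, -0.4, -1.1]
gripper_width: 0.019
```

Call:
apply_moves([
  [[0, 0.0015, 0], 0],
  [[0, 0.003, 0], 0],
  [[0, 0.003, 0], 0],
  [[0, 0.003, 0], 0],
])

```text
time_s: 44.38
tcp_pos: [0.5384, -0.3152, 0.1232]
eef_rot: [-90.0, -0.0, 2.2]
contact_force: [0.6, 0.5, 0.2]
gripper_width: 0.0193
```

Call:
apply_moves([
  [[0, 0, 0], 0],
  [[0, 0, 0], 0],
  [[0, 0, 0], 0],
  [[0, 0, 0], 0],
], gripper=0.55)

```text
time_s: 44.88
tcp_pos: [0.5384, -0.3152, 0.1232]
eef_rot: [-90.0, -0.0, 2.2]
contact_force: [0.1, -0.6, -0.4]
gripper_width: 0.0473
```

Call:
apply_moves([
  [[0, -0.015, 0], 0],
  [[0, -0.04, 0], 0],
  [[0, -0.08, 0], 0],
  [[0, -0.12, 0], 0],
  [[0, -0.14, 0], 0],
  [[0, -0.14, 0], 0],
  [[0, -0.14, 0], 0],
  [[0, -0.14, 0], 0],
])

```text
time_s: 45.88
tcp_pos: [0.538, -0.3151, 0.2622]
eef_rot: [-90.0, 0.1, 2.2]
contact_force: [0.6, -0.3, 0.1]
gripper_width: 0.048
```

```bash
python3 - <<'E'
from h import *
s=get_state(); print(s["tcp_pos"],s["contact_force"],s["gripper_width"])
c=cam("wrist"); cv2.imwrite("pics/w26.png",c["pixels"]); P=xyz(c)
hsv=cv2.cvtColor(c["pixels"],cv2.COLOR_BGR2HSV); m=(cv2.inRange(hsv,*GR)>0); m[262:]=0; ys,xs=np.nonzero(m); Q=P[m]; print(m.sum(),xs.mean(),ys.mean(),"z pct",np.nanpercentile(Q[:,2],[5,50,98]))
t=m&(P[...,2]>.07); print("top",np.nanmean(P[t],0))
for p in [(220,215),(240,215),(350,215),(284,200),(230,245),(340,245)]: print(p,P[p[1],p[0]].round(4))
for n in("side","scene"):
    c=cam(n); cv2.imwrite(f"pics/{n}26.png",c["pixels"])
    for k,lo in (("tape",0),):pass
E
```

```text
[ 0.53795159 -0.31506397  0.26219418] [ 0.5609503  -0.31560316  0.10718618] 0.04801457483596416
640 282.5609375 202.5625 z pct [0.05451781 0.05694999 0.07879981]
top [ 0.53826473 -0.31613719  0.07747635]
(220, 215) [ 0.5607 -0.3848  0.0417]
(240, 215) [ 0.5595 -0.3627  0.0426]
(350, 215) [ 0.5549 -0.2423  0.0424]
(284, 200) [ 0.5308 -0.3156  0.0772]
(230, 245) [ 0.5963 -0.3744  0.0415]
(340, 245) [ 0.5919 -0.2494  0.0407]
```

View pics/w26.png

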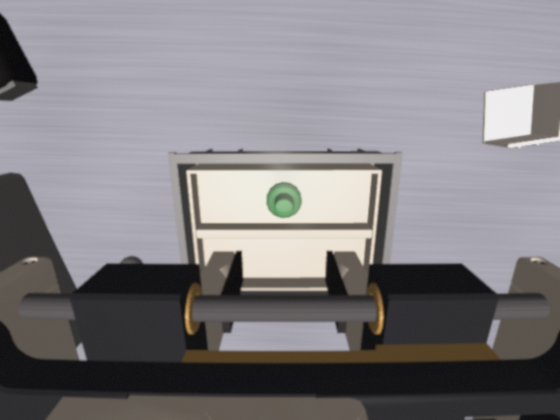

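View pics/side26.png

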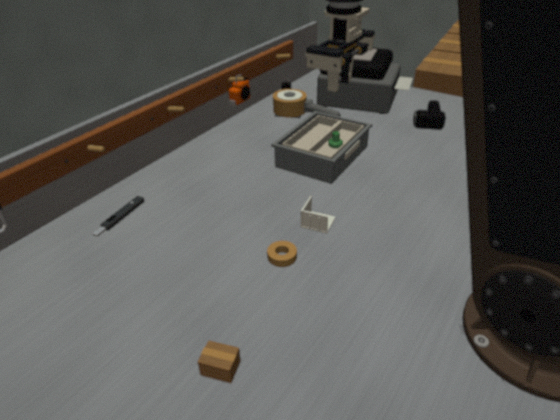

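View pics/scene26.png

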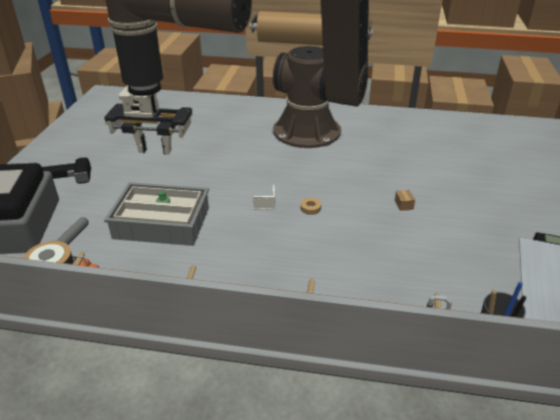

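```bash
python3 -c "
from plant import *
print(get_state()['time_s']); print(close_job())"
```

```text
46.025
the job is handed in; nothing more can be done
None
```

The tote is packed and handed in at 46 s of the 141 s allowed: the deep tray is on the tote floor with one knob in each bin. The shallow tray sits on top, and the stopper stands plug up in the long bin nearer the robot base.

**Trays:** The shallow tray's floor reads 0.041–0.043 m and its divider top 0.064 m. Both are what a tray lying flat on the deep one should give, and its divider puts it within about 2 mm of the tote's centre.

**Stopper:** Its top reads 0.0775 m against an expected 0.077 m, with its axis at about (0.538, -0.316).

**Knobs:** Both stood upright in separate bins in the last view before the shallow tray covered them. I could not check them after that.

**Bystanders:** The corner guard, tape roll and carton look unmoved in the side and scene pictures; I did not measure this. The gripper is open and about 0.12 m above everything.

**Problems along the way:**
- The first grip on the first knob was too high and pushed 6.6 N up on the tool. I opened, went about 2.5 mm lower and gripped again cleanly.
- The side and scene cameras disagreed by up to about 14 mm in x, so I used the wrist camera for the final positions.

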